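Bumped stirrer set right

ROBOT

A 7-joint arm with a two-finger parallel gripper is mounted at the origin on the work surface. World frame = base frame: x ahead of the robot, y to its left, z up, the work surface at z = 0. Lengths are in m, angles in rad, forces in N, time in s.
With the tool pointing down it reaches from about 0.425 to 0.925 m from the base axis. Payload 6.8 kg.
Tool frame: the origin (TCP) lies between the finger pads; the fingertips stand 22 mm ahead of it and the grasp point (between the pads) lies 3 mm ahead of it; z points along the fingers, y is the direction in which the jaws open and shut (so a half turn about z gives the same grasp; the last joint's range is limited). The gripper opens to 85 mm and grips with 20 to 120 N. Pads are 22 mm wide; open, the fingers measure 114 mm over their backs; the gripper's body (76 mm by 85 mm) begins 54 mm behind the grasp point. The pads swing forward as they close: fully open they stand 13 mm farther back than shut.
Start: joints at [-1.453, 0.477, 0.022, 1.555, -0.011, 1.109, -0.083], TCP at [0.151, 0.658, 0.253] pointing down, gripper open.
Joint ranges: [-2.96, 2.96], [-0.34, 2.1], [-1.41, 1.46], [0.24, 2.44], [-1.37, 4.51], [0.17, 1.92], [-2.96, 2.96]. Speed limits (rad/s): [2.39, 2.39, 3.14, 3.14, 3.14, 3.14, 3.14].

INTERFACE

Orientations are given as a unit quaternion [w, x, y, z].
In Python, from station import bot gives the robot as it stands. The module is installed in compiled form; this text tells all that it offers.
- The arm moves only by the tool drive_tool, never from a script. Its argument "series" is one flat list of numbers, 7 for each row, row after row: the opening, from -1 (shut) to 1 (fully open), then the shift along the tool's x, y, z in mm, then the turn, a rotation vector about the tool's x, y, z in rad. In form: [jaw, x, y, z, wx, wy, wz, jaw, x, y, z, wx, wy, wz, ...]. A call has 1 to 12 rows; each row shifts and turns the commanded pose from where the row before left it, along the tool's axes as they then stand; what a row does not reach is not made up. A row lasts 1/8 s, in which the tool goes at most 62.5 mm and 10.7 degrees, less where a joint would pass 70% of its speed; a pose out of reach is approached as far as the arm can. A call with a gripper value outside its range is refused whole. The fingers move at their own pace and stop on an object; "force" is the grip in N (left out, the last holds). Time passes only in rows, so rows that do not move let the fingers close. It gives the time, the measured TCP pose, the force and the opening at its end, in the units of the state.
- bot.get_obs(): the state, without advancing time (a new reading comes with each control period).
- bot.read_camera(name): name is "scene" or "top" or "wrist"; returns a dict with "pixels" (480x640x3 uint8, blue, green, red), "camera_matrix" (3x3 intrinsics, pixels), "distortion" ([k1, k2, p1, p2, k3] as OpenCV has them; the pictures are not rectified), "rvec" (rotation vector, rad) and "tvec" (3), from world to camera coordinates, as OpenCV has them. Camera axes: x right, y down, z forward; pixel columns grow to the right and rows downward; lengths in m; the calibration is good to about 2 mm. A picture is of the moment at which its call begins. There is no depth.
- bot.hand_in(): hands the job in, once; it reports no verdict.
The state is a dict: "t": time; "q": joint angles; "joint_vel": joint speeds; "joint_torque": joint torques, N m; "eef_pos": TCP position; "tool_rot": TCP orientation; "contact_force": force on the tool from outside, world axes, zero at the start; "torque": the same for the moment, N m; "gripper_width": opening from 0.0 (shut) to 1.0 (fully open).
Only numpy, scipy, OpenCV 4.12 (cv2) and the standard library are available. Lean on these libraries where they do the work, as an engineer would, in place of code of your own. Each camera call takes 0.05 s, during which the arm holds its last target. There are 200 camera calls.

TASK

Someone bumped the three-place magnetic stirrer: the square bottle fell onto the bench, and one of the two round bottles slid off the centre of its end ring. Nudge that round bottle back along the plate, without lifting or tipping it, and stand the square bottle upright on the bench on its own base and let go, so that its stir bar can settle; then pick it up again and lower it onto the free middle ring between the round ones, flat sides parallel to the stirrer's edges. All three bottles must end upright, let go and centred on their rings; leave the vial rack, the crimper and the timer where they are.

Things in the scene. Friction and masses are not known exactly. Their poses are not given: they have to be found in the camera images.
- square_bottle: White square plastic bottle with round blue screw cap, 0.15 kg, at first lying on a flat side. Body 50 x 50 mm, 76 mm long; shoulder and neck 12 mm; cap 34 mm across, 20 mm long: 108 mm in all. x runs from base to cap, y and z are square to its sides. As it lies z is up, origin on the bench in the middle of the side it lies on, 54 mm from the base; when it stands x is up.
- square_base (a point): Centre of the square bottle's base (outer face). The axes are the bottle's.
- square_cap (a point): Middle of the square bottle's screw cap, on the bottle's axis, 98 mm above the base and 10 mm below the cap's top when it stands. The axes are the bottle's.
- stirrer: Three-place magnetic stirrer, fixed on the bench: low grey box with flat steel top, 126 mm (x) by 330 mm (y), 45 mm high. Three printed dark rings, 80 mm across, each with a small centre cross, lie in a row along y, 100 mm apart. Three speed knobs stick out 12 mm from its -x face. Origin: centre of its underside; z up.
- middle_ring (a point): Centre of the middle ring, on the surface of the stirrer's top plate (45 mm above the bench). The axes are the stirrer's.
- end_ring_a (a point): Centre of the end ring on the stirrer's +y side, on the top plate's surface. The axes are the stirrer's.
- end_ring_b (a point): Centre of the end ring on the stirrer's -y side, on the top plate's surface. The axes are the stirrer's.
- wide_jar: Round white bottle with a blue cap, body 64 mm across and 78 mm high, cap 54 mm across, 115 mm high in all, 0.28 kg, loose, standing on the stirrer's plate at one of the end rings (either one), centred on it or slid off centre. Origin: centre of its underside; z up.
- slim_bottle: Round white bottle with a blue cap, body 50 mm across and 68 mm high, cap 33 mm across, 102 mm high in all, 0.15 kg, loose, standing on the stirrer's plate at the other end ring, centred on it or slid off centre. Origin: centre of its underside; z up.
- vial_rack: Grey rack with small amber vials, 66 mm (its x) by 106 mm (its y), 36 mm high, loose on the bench. Origin: centre of its underside; z up.
- crimper: Hand crimping tool with two levers, lying on the bench, about 180 mm along its x, 60 mm along its y and 26 mm high, loose. Origin: on the bench under its middle.
- timer: Flat grey bench timer, 60 mm (its x) by 75 mm (its y), 17 mm high, loose on the bench. Origin: centre of its underside; z up.
There are look-alikes about, which are no part of the job. Leave any red look-alike of the square_bottle alone. Leave any brown look-alike of the slim_bottle alone.

How it is judged:
On the way, in this order (a step that is already met when the one before it is completed fails the run):
1. the square bottle stands upright on the bench, let go (angle between square_bottle's own x axis and vertical below 0.06 rad and height (world z) of square_base below 0.004 m and height (world z) of square_cap above 0.09 m and contact force between square_bottle and the fingers below 0.1 N and angular speed of square_bottle below 0.2 rad/s), for 0.2 s.
2. the square bottle, held, is lowered to less than 12 mm above the middle of the stirrer's top (z of square_base in the frame of middle_ring below 0.012 m and horizontal distance between square_base and middle_ring below 0.025 m and height (world z) of square_cap above 0.12 m and contact force between square_bottle and the fingers above 0.5 N), for 0.05 s.
At the end, for the whole second after the job is handed in: All three bottles stand still, within 3 degrees of upright, on the stirrer: the square one within 7 mm of the middle ring's centre, sides within 8 degrees of the stirrer's edges, each round one within 7 mm of its own end ring's centre; rack, crimper and timer within 20 mm of where they were (horizontal distance between square_base and middle_ring below 0.007 m and z of square_base in the frame of middle_ring between -0.003 and 0.003 m and angle between square_bottle's own x axis and vertical below 0.05 rad and height (world z) of square_cap above 0.12 m and (angle between the y axis of square_bottle and the x axis of stirrer, either way round below 0.15 rad or angle between the y axis of square_bottle and the y axis of stirrer, either way round below 0.15 rad) and linear speed of each of square_bottle, wide_jar, slim_bottle below 0.01 m/s and angular speed of square_bottle below 0.1 rad/s and angle between each of wide_jar, slim_bottle's own z axis and vertical below 0.05 rad and distance of each of vial_rack, crimper, timer from where it was at the start of the episode below 0.02 m and ((horizontal distance between wide_jar and end_ring_a below 0.007 m and horizontal distance between slim_bottle and end_ring_b below 0.007 m) or (horizontal distance between wide_jar and end_ring_b below 0.007 m and horizontal distance between slim_bottle and end_ring_a below 0.007 m)) and z of each of wide_jar, slim_bottle in the frame of middle_ring below 0.003 m); the robot touches nothing.
It fails at once if a round bottle is tipped by over 14 degrees or lifted more than 8 mm off the plate (angle between any of wide_jar, slim_bottle's own z axis and vertical above 0.25 rad or z of any of wide_jar, slim_bottle in the frame of middle_ring above 0.008 m).
It fails at once if the vial rack, the crimper or the timer is shifted by more than 20 mm (distance of any of vial_rack, crimper, timer from where it was at the start of the episode above 0.02 m).
It also fails if it takes over 72 s, if anything falls off the work surface, if the arm or the gripper's body presses on something with over 40 N, if the wrist force passes 120 N, or if a joint passes its speed limit or range.

## Working session

There is one attempt and no reset: what is moved stays moved. The work goes in short steps, Python scripts to look and compute and a tool call to move; the robot and the scene stay as the last step left them, time stands still between calls to the robot, and variables do not carry over. Pictures are saved under pics/ and viewed, about 8 in all and at most 12, crops included, and the job is handed in when it is done.

Besides the shell and the picture viewer there is one more tool, called after "Call:" in YAML: its name, and indented under it one key for each argument. drive_tool: Moves the arm, as the interface text tells. Its arguments: {"type":"object","properties":{"series":{"type":"array"},"force":{"type":"number"}},"required":["series"]}

```bash
mkdir -p pics; cat > h.py <<'E'
import cv2,numpy as np
from station import bot
def cam(n):
    c=bot.read_camera(n); c['R']=cv2.Rodrigues(np.array(c['rvec'],float))[0]; c['t']=np.array(c['tvec'],float).ravel()
    c['K']=np.array(c['camera_matrix'],float); c['D']=np.array(c['distortion'],float); return c
def ray(c,uv):
    p=cv2.undistortPoints(np.array(uv,float).reshape(-1,1,2),c['K'],c['D']).reshape(-1,2)
    d=np.c_[p,np.ones(len(p))]@c['R']; return -c['R'].T@c['t'],d
def onz(c,uv,z):
    o,d=ray(c,uv); return o+d*((z-o[2])/d[:,2])[:,None]
def proj(c,P):
    return cv2.projectPoints(np.array(P,float).reshape(-1,1,3),np.array(c['rvec'],float),c['t'],c['K'],c['D'])[0].reshape(-1,2)
E
python3 - <<'E'
from h import *
for n in('scene','top'):
    c=cam(n); cv2.imwrite(f'pics/{n}0.png',c['pixels']); print(n,-c['R'].T@c['t'],c['R'][2],c['K'][0,0])
o=bot.get_obs(); print(o)
E
```

```text
scene [ 0.97659691 -0.63798879  0.79657641] [-0.38097259  0.6393151  -0.6679342 ] 435.133638615006
top [0.37254075 0.06984868 1.62180642] [ 0.12966919 -0.00875435 -0.99151866] 578.1472214804003
{'t': 0.1, 'q': array([-1.45313282,  0.47772052,  0.02233676,  1.55631792, -0.01151955,
        1.1092996 , -0.08309624]), 'joint_vel': array([ 0.00039262, -0.00226795,  0.00034172, -0.00248951, -0.00030389,
       -0.00069943, -0.00070439]), 'joint_torque': array([ 3.95726369e-03, -5.97757888e+01,  1.61300205e+00, -2.81951147e+01,
        1.27003514e-02,  5.08462836e-03,  2.12374038e-07]), 'eef_pos': array([0.15098924, 0.6574017 , 0.25243535]), 'tool_rot': array([-4.27212265e-05,  1.12631874e-01,  9.93636456e-01, -8.07691414e-04]), 'contact_force': array([-1.23280302, -0.80839521,  0.60731282]), 'torque': array([0.01841192, 0.02140079, 0.02908063]), 'gripper_width': 0.997285644718631}
```

View pics/scene0.png

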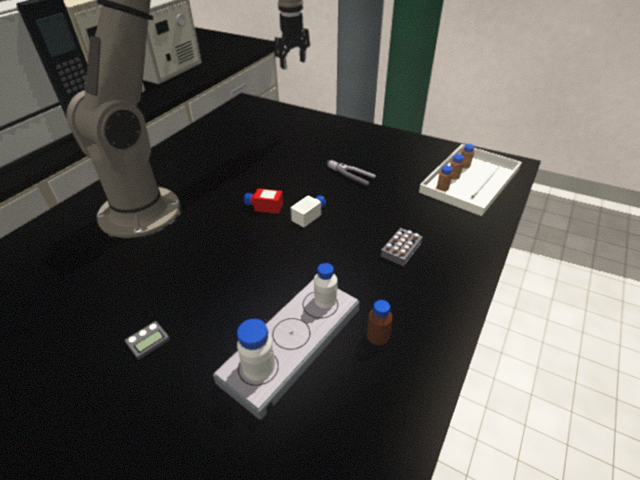

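View pics/top0.png

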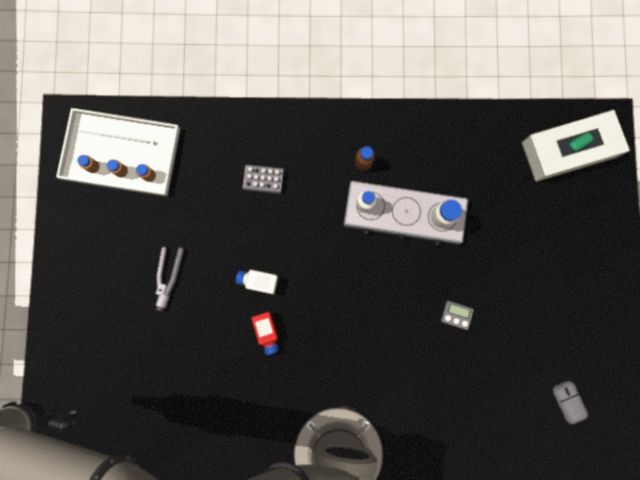

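The top view shows these candidates:
- **White square bottle:** (260,282), lying with its blue cap to the left (+y). The red look-alike at (265,330) is to be left alone.
- **Slim white bottle:** (368,203), on the stirrer's left (+y) ring. The brown one at (365,158) is the look-alike.
- **Wide jar:** (447,213), on the −y ring.
- **Others:** rack (263,178), crimper (168,278), timer (458,315).

I'll confirm these in an enlarged crop and measure.

```bash
python3 - <<'E'
from h import *
c=cam('top'); im=c['pixels']; s=cam('scene'); si=s['pixels']
a=cv2.resize(im[150:310,225:485],(0,0),fx=3,fy=3,interpolation=3)
b=cv2.resize(si[185:415,205:405],(0,0),fx=2,fy=2,interpolation=3)
cv2.imwrite('pics/crop_t.png',a); cv2.imwrite('pics/crop_s.png',b)
def comps(im,m,box):
    z=np.zeros_like(m); x0,y0,x1,y1=box; z[y0:y1,x0:x1]=m[y0:y1,x0:x1]
    n,l,st,ce=cv2.connectedComponentsWithStats(z)
    return [(st[i],ce[i],(l==i).astype(np.uint8)) for i in range(1,n) if st[i][4]>25]
def rng(im,blue):
    h=cv2.cvtColor(im,cv2.COLOR_BGR2HSV)
    return cv2.inRange(h,(100,120,60),(130,255,255)) if blue else cv2.inRange(h,(0,0,90),(180,70,255))
for n,cc,box in(('top',c,(225,150,485,360)),('scene',s,(205,185,405,415))):
    for bl in(1,0):
        for st,ce,m in comps(cc['pixels'],rng(cc['pixels'],bl),box):
            k=cv2.findContours(m,0,2)[0]; r=cv2.minAreaRect(max(k,key=cv2.contourArea))
            print(n,'blue' if bl else 'white',st,ce.round(1),np.round(r[0],1),np.round(r[1],1),round(r[2],1))
            if n=='top':
                zs=(.025,.05) if not bl else (.025,.147,.16)
                for z in zs: print('   z',z,onz(cc,cv2.boxPoints(r) if not bl else ce,z)[:,:2].round(4).tolist())
E
```

```text
top blue [361 150  13  10 101] [366.6 153.7] [367.  154.5] [ 9. 12.] 90.0
   z 0.025 [[0.818, -0.082]]
   z 0.147 [[0.784, -0.0704]]
   z 0.16 [[0.7803, -0.0692]]
top blue [363 192  11  11 104] [368. 197.] [368. 197.] [10. 10.] 90.0
   z 0.025 [[0.6931, -0.0853]]
   z 0.147 [[0.6687, -0.0735]]
   z 0.16 [[0.666, -0.0722]]
top blue [441 200  21  20 325] [450.6 209.8] [450.8 209.8] [19.1 19.8] 45.0
   z 0.025 [[0.658, -0.3165]]
   z 0.147 [[0.6362, -0.287]]
   z 0.16 [[0.6339, -0.2839]]
top blue [235 270  10  15 107] [239. 277.] [239. 277.] [ 8.3 14.5] 10.3
   z 0.025 [[0.4662, 0.2713]]
   z 0.147 [[0.4591, 0.2559]]
   z 0.16 [[0.4583, 0.2542]]
top blue [264 344  14  12 109] [270.8 349.9] [271.  349.9] [ 7.9 14.5] 71.6
   z 0.025 [[0.2698, 0.1806]]
   z 0.147 [[0.2777, 0.1721]]
   z 0.16 [[0.2785, 0.1712]]
top white [243 165  40  27 902] [262.6 178.2] [262.5 178.3] [38.7 24.1] 5.7
   z 0.025 [[0.7152, 0.2685], [0.7841, 0.2632], [0.774, 0.1545], [0.7051, 0.1603]]
   z 0.05 [[0.7098, 0.2654], [0.7777, 0.2602], [0.7677, 0.1531], [0.6999, 0.1589]]
top white [ 344  181  124   62 4928] [403.
[... 943 characters left out ...]
3]]
scene blue [244 193   9  12  76] [247.1 198. ] [248.  198.5] [11.  8.] 90.0
scene blue [315 195  11  12  66] [321.4 199.3] [321.4 199.4] [12.   7.1] 52.1
scene blue [317 262  17  17 229] [325.  269.9] [325. 270.] [16. 16.] 90.0
scene blue [373 299  18  19 260] [381.3 307.5] [381.5 308. ] [18. 17.] 90.0
scene blue [236 318  31  31 767] [251.8 333. ] [251. 333.] [30. 30.] 90.0
scene white [261 190  15   8  93] [267.9 193.8] [268.  193.5] [ 7. 14.] 90.0
scene white [290 195  31  32 692] [305.5 210.3] [305.6 210.1] [24.4 34. ] 53.1
scene white [382 228  23  32 354] [396.3 244.3] [393.  243.5] [31. 22.] 90.0
scene white [ 214  274  145  138 7840] [287.  341.7] [285.7 335.9] [ 63.6 156.5] 42.4
```

View pics/crop_t.png

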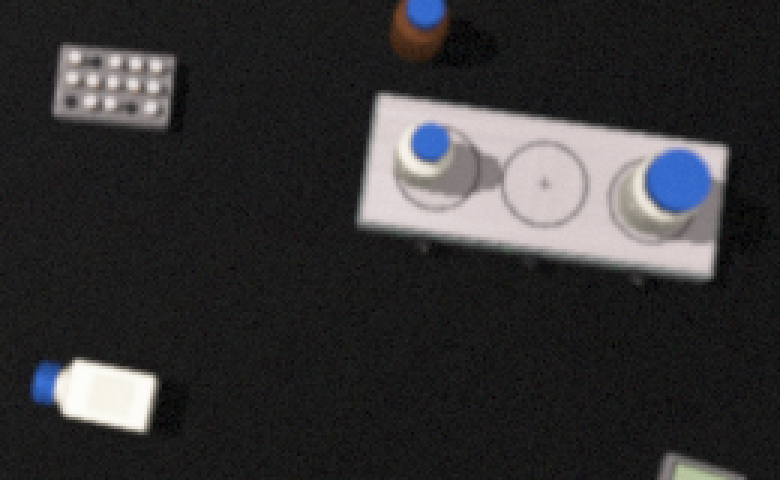

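View pics/crop_s.png

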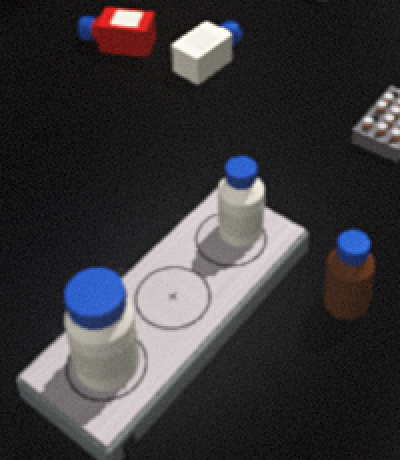

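The crops confirm the white square bottle, with its cap toward +y. The slim bottle sits off-centre on the +y ring, and the wide jar looks centred on the −y ring. Next I need precise numbers.

```bash
cat >> h.py <<'E'
def hsv(im): return cv2.cvtColor(im,cv2.COLOR_BGR2HSV)
def blue(im): return cv2.inRange(hsv(im),(100,120,60),(130,255,255))
def bc(c,box,m=None):
    m=blue(c['pixels']) if m is None else m
    x0,y0,x1,y1=box; ys,xs=np.nonzero(m[y0:y1,x0:x1]); return np.array([xs.mean()+x0,ys.mean()+y0])
def tri(c1,u1,c2,u2):
    o1,d1=ray(c1,u1);o2,d2=ray(c2,u2); A=[];b=[]
    for o,d in((o1,d1[0]),(o2,d2[0])):
        d=d/np.linalg.norm(d); P=np.eye(3)-np.outer(d,d); A.append(P);b.append(P@o)
    A=np.vstack(A);b=np.hstack(b);x,r,_,_=np.linalg.lstsq(A,b,rcond=None); return x,r**.5
def circ(P):
    A=np.c_[2*P,np.ones(len(P))];s=np.linalg.lstsq(A,(P**2).sum(1),rcond=None)[0];return s[:2],np.sqrt(s[2]+s[:2]@s[:2])
def ring(c,ctr,R=.04,z=.045,it=6):
    # dark local minima along radial sampling about ctr, cast to the plane, robust circle fit
    g=cv2.cvtColor(c['pixels'],6).astype(np.float32); ctr=np.array(ctr,float)
    for _ in range(it):
        pts=[]
        for a in np.linspace(0,2*np.pi,90,endpoint=False):
            rr=np.linspace(R-.008,R+.008,33); W=np.c_[ctr+rr[:,None]*[np.cos(a),np.sin(a)],np.full(33,z)]
            uv=proj(c,W).astype(np.float32); v=cv2.remap(g,uv[None,:,0],uv[None,:,1],1).ravel()
            k=v.argmin(); 
            if 2<k<30 and min(v[:k].max(),v[k:].max())-v[k]>12: pts.append(W[k,:2])
        if len(pts)<8: return None
        P=np.array(pts)
        for _ in range(3):
            ctr,r=circ(P); e=abs(np.hypot(*(P-ctr).T)-r); P=P[e<max(2*np.median(e),.001)]
    return ctr,r,len(P)
E
python3 - <<'E'
from h import *
c=cam('top');s=cam('scene')
g=onz(c,[(406,210.7)],.045)[0],onz(s,[(291.2,332.7)],.045)[0]; print('cross',g)
m=(g[0]+g[1])[:2]/2
u=np.array([.155,.988])
for n,cc in(('top',c),('scene',s)):
    for k in(-1,0,1): print(n,k,ring(cc,m+u*.1*k))
print('slim cap',tri(c,bc(c,(355,187,380,207)),s,bc(s,(310,255,345,285))))
print('jar cap',tri(c,bc(c,(435,195,470,225)),s,bc(s,(230,310,275,355))))
print('sq cap',tri(c,bc(c,(230,265,250,290)),s,bc(s,(312,190,330,210))))
# bottoms of square: white contour corners
h=hsv(c['pixels']);w=cv2.inRange(h,(0,0,90),(180,70,255));w[:,:246]=0;w[:265]=0;w[300:]=0;w[:,285:]=0
k=max(cv2.findContours(w,0,2)[0],key=cv2.contourArea);r=cv2.minAreaRect(k);print(cv2.approxPolyDP(k,2.5,True).reshape(-1,2).tolist(),onz(c,cv2.approxPolyDP(k,2.5,True),.05)[:,:2].round(4).tolist())
E
```

```text
cross (array([ 0.65114715, -0.18840455,  0.045     ]), array([ 0.65123213, -0.18491568,  0.045     ]))
top -1 (array([ 0.63572123, -0.28740788]), np.float64(0.03873071817194799), 41)
top 0 (array([ 0.65056586, -0.18835907]), np.float64(0.03869476649370656), 74)
top 1 (array([ 0.66534487, -0.0895607 ]), np.float64(0.03835767894702791), 42)
scene -1 (array([ 0.63597797, -0.28484768]), np.float64(0.03885666178544721), 51)
scene 0 (array([ 0.65107935, -0.18571832]), np.float64(0.03887666379897191), 76)
scene 1 (array([ 0.66634611, -0.08701926]), np.float64(0.038388260887191855), 55)
slim cap (array([ 0.67051675, -0.0733665 ,  0.14213468]), array([0.00149938]))
jar cap (array([ 0.63564044, -0.28507234,  0.15332153]), array([0.00087935]))
sq cap (array([0.46890131, 0.27246053, 0.03136316]), array([0.00523522]))
[[246, 273], [246, 288], [274, 292], [275, 274], [252, 269]] [[0.4757, 0.2496], [0.4352, 0.2486], [0.4248, 0.1729], [0.4734, 0.171], [0.4867, 0.2335]]
```

Measurements so far:
- **Stirrer:** middle ring (.651, −.187), ring A (.666, −.088), ring B (.636, −.286), yaw about −8.6°.
- **Wide jar:** (.636, −.285), centred.
- **Slim bottle:** (.6705, −.0734), about 15 mm off ring A, so this is the one to nudge.
- **Square bottle:** axis direction (.19, .98), grip point about (.460, .233).

The ring spacing comes out at 100 mm and the heights match the given sizes. Now moving.

```bash
cat >> h.py <<'E'
from scipy.spatial.transform import Rotation as Ro
def Rt(y,z):
    y=np.array(y,float);z=np.array(z,float);z/=np.linalg.norm(z);y-=y@z*z;y/=np.linalg.norm(y);return Ro.from_matrix(np.c_[np.cross(y,z),y,z])
def cur():
    o=bot.get_obs();q=o['tool_rot'];return np.array(o['eef_pos']),Ro.from_quat([q[1],q[2],q[3],q[0]])
def plan(p,R,N,c=None):
    p0,R0=c or cur(); r=(R0.inv()*R).as_rotvec(); step=Ro.from_rotvec(r/N)
    S=sum((Ro.from_rotvec(r/N*k).as_matrix() for k in range(N)),np.zeros((3,3)))
    v=np.linalg.solve(S,R0.inv().apply(np.array(p)-p0))
    print(N,'rows of',(v*1000).round(1).tolist(),(r/N).round(4).tolist(),'rot per row deg',round(np.degrees(np.linalg.norm(r/N)),2)); return np.array(p),R
U=np.array([.191,.982,0]);Nn=np.array([.982,-.191,0]);Z=np.array([0,0,1.])
E
python3 - <<'E'
from h import *
b=np.radians(20);z=-Z*np.cos(b)-U*np.sin(b);R=Rt(Nn,z)
P=np.array([.4596,.2327,.032]); 
c=plan(P-.09*z,R,12); plan(P,R,3,c); print(R.as_matrix().round(3))
E
```

```text
12 rows of [-44.3, 2.6, 18.6] [0.0223, -0.0231, 0.1267] rot per row deg 7.49
3 rows of [0.0, -0.0, 30.0] [0.0, 0.0, 0.0] rot per row deg 0.0
[[ 0.179  0.982 -0.065]
 [ 0.922 -0.191 -0.336]
 [-0.342 -0.    -0.94 ]]
```

Call:
drive_tool:
  series: [1, -44.3, 2.6, 18.6, 0.0223, -0.0231, 0.1267, 1, -44.3, 2.6, 18.6, 0.0223, -0.0231, 0.1267, 1, -44.3, 2.6, 18.6, 0.0223, -0.0231, 0.1267, 1, -44.3, 2.6, 18.6, 0.0223, -0.0231, 0.1267, 1, -44.3, 2.6, 18.6, 0.0223, -0.0231, 0.1267, 1, -44.3, 2.6, 18.6, 0.0223, -0.0231, 0.1267, 1, -44.3, 2.6, 18.6, 0.0223, -0.0231, 0.1267, 1, -44.3, 2.6, 18.6, 0.0223, -0.0231, 0.1267, 1, -44.3, 2.6, 18.6, 0.0223, -0.0231, 0.1267, 1, -44.3, 2.6, 18.6, 0.0223, -0.0231, 0.1267, 1, -44.3, 2.6, 18.6, 0.0223, -0.0231, 0.1267, 1, -44.3, 2.6, 18.6, 0.0223, -0.0231, 0.1267]
  force: 40

```text
t: 1.8
eef_pos: [0.4664, 0.2618, 0.1169]
tool_rot: [0.111, 0.761, 0.625, -0.134]
contact_force: [0.4, -0.5, -0.6]
gripper_width: 0.997
```

```bash
python3 - <<'E'
from h import *
b=np.radians(20);z=-Z*np.cos(b)-U*np.sin(b);R=Rt(Nn,z)
P=np.array([.4596,.2327,.032]); print(bot.get_obs()['q'].round(3),cur()[0])
c=plan(P-.09*z,R,3);plan(P,R,3,c)
w=cam('wrist');cv2.imwrite('pics/w1.png',w['pixels'])
E
```

```text
[-1.139  0.611  0.539  1.872 -0.08   0.997 -0.788] [0.4664324  0.26184679 0.11691554]
3 rows of [0.3, -0.4, 0.0] [-0.0, -0.0, -0.0015] rot per row deg 0.09
3 rows of [0.0, -0.0, 30.0] [0.0, 0.0, 0.0] rot per row deg 0.0
```

View pics/w1.png

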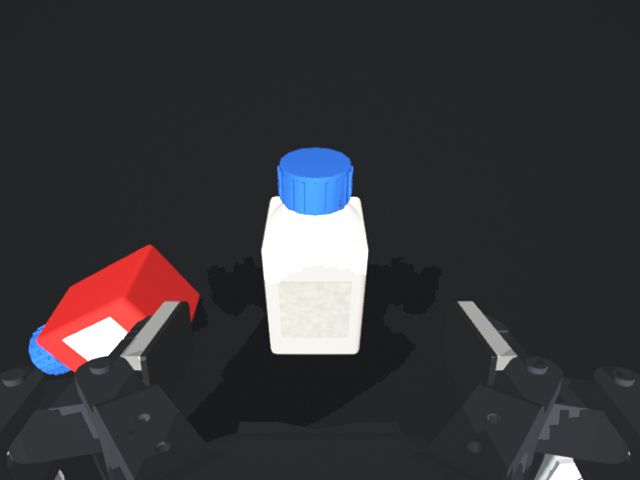

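The wrist view shows the bottle square between the jaws: body centre at about (315,300), jaw centre at about (320). The red look-alike is clear on the left. Descending and gripping.

Call:
drive_tool:
  series: [1, 0, 0, 30, 0, 0, 0, 1, 0, 0, 30, 0, 0, 0, 1, 0, 0, 20, 0, 0, 0, 1, 0, 0, 10, 0, 0, 0, -1, 0, 0, 0, 0, 0, 0, -1, 0, 0, 0, 0, 0, 0, -1, 0, 0, 0, 0, 0, 0, -1, 0, 0, 0, 0, 0, 0, -1, 0, 0, 0, 0, 0, 0, -1, 0, 0, 0, 0, 0, 0]
  force: 60

```text
t: 3.1
eef_pos: [0.461, 0.2341, 0.0333]
tool_rot: [0.11, 0.76, 0.627, -0.133]
contact_force: [-0.7, 2.4, 6.6]
gripper_width: 0.575
```

```bash
python3 - <<'E'
from h import *
o=bot.get_obs(); print(o['q'].round(3),o['gripper_width'],o['contact_force'])
p0,R0=cur()
S=np.array([.55,.10,0]); a=np.arctan2(S[1],S[0])
r=np.array([np.cos(a),np.sin(a),0]); b=np.radians(20); y=np.array([np.sin(a),-np.cos(a),0])
z=r*np.cos(b)-Z*np.sin(b); R=Rt(y,z)
c=plan(p0+Z*.12,R0,3); 
c=plan(np.array([.50,.13,.18]),R,12,c)
print(R.as_matrix().round(3))
E
```

```text
[-1.081  0.716  0.491  1.948 -0.12   0.81  -0.753] 0.5753311690277936 [-0.73774753  2.40266177  6.61061017]
3 rows of [-13.6, 0.1, -37.6] [0.0, 0.0, 0.0] rot per row deg 0.0
12 rows of [-4.3, 9.2, -2.5] [-0.0464, 0.1133, 0.0994] rot per row deg 9.04
[[ 0.337  0.179  0.925]
 [ 0.061 -0.984  0.168]
 [ 0.94   0.    -0.342]]
```

Call:
drive_tool:
  series: [-1, -6.8, 0, -18.8, 0, 0, 0, -1, -13.6, 0, -37.6, 0, 0, 0, -1, -13.6, 0, -37.6, 0, 0, 0, -1, -6.8, 0, -18.8, 0, 0, 0, -1, -4.3, 9.2, -2.5, -0.0464, 0.1133, 0.0994, -1, -4.3, 9.2, -2.5, -0.0464, 0.1133, 0.0994, -1, -4.3, 9.2, -2.5, -0.0464, 0.1133, 0.0994, -1, -4.3, 9.2, -2.5, -0.0464, 0.1133, 0.0994, -1, -4.3, 9.2, -2.5, -0.0464, 0.1133, 0.0994, -1, -4.3, 9.2, -2.5, -0.0464, 0.1133, 0.0994, -1, -4.3, 9.2, -2.5, -0.0464, 0.1133, 0.0994, -1, -4.3, 9.2, -2.5, -0.0464, 0.1133, 0.0994]

```text
t: 4.6
eef_pos: [0.493, 0.1919, 0.184]
tool_rot: [0.012, 0.891, 0.372, 0.261]
contact_force: [0.3, 0.3, -1.3]
gripper_width: 0.576
```

```bash
cat > n.py <<'E'
from h import *
o=bot.get_obs(); print(o['q'].round(3),o['gripper_width'],cur()[0].round(4))
S=np.array([.55,.10,0]); a=np.arctan2(S[1],S[0])
r=np.array([np.cos(a),np.sin(a),0]); b=np.radians(20); y=np.array([np.sin(a),-np.cos(a),0])
z=r*np.cos(b)-Z*np.sin(b); R=Rt(y,z)
plan(np.array([.50,.13,.18]),R,5)
plan(np.array([.55,.10,.12]),R,6)
E
python3 n.py
```

```text
[-1.445  0.247  1.042  2.378 -0.97   0.181 -0.333] 0.5755410243352763 [0.493  0.1919 0.184 ]
5 rows of [-5.4, 11.4, -1.5] [-0.0568, 0.1308, 0.1067] rot per row deg 10.2
6 rows of [-9.1, 15.8, 10.3] [-0.0473, 0.109, 0.0889] rot per row deg 8.5
```

```bash
sed -i 's/^S=np.array.*;/S=np.array([.64,.10,0]);/; /^plan/d' n.py; cat >>n.py <<'E'
p0,R0=cur()
c=plan(np.array([.60,.13,.20]),R0,4); plan(np.array([.64,.10,.18]),R,6,c)
E
python3 n.py
```

```text
[-1.445  0.247  1.042  2.378 -0.97   0.181 -0.333] 0.5755410243352763 [0.493  0.1919 0.184 ]
4 rows of [7.2, 29.6, 6.6] [0.0, 0.0, 0.0] rot per row deg 0.0
6 rows of [-0.8, 6.8, 5.9] [-0.0505, 0.1083, 0.0916] rot per row deg 8.62
```

Call:
drive_tool:
  series: [-1, 7.2, 29.6, 6.6, 0, 0, 0, -1, 7.2, 29.6, 6.6, 0, 0, 0, -1, 7.2, 29.6, 6.6, 0, 0, 0, -1, 7.2, 29.6, 6.6, 0, 0, 0]

```text
t: 5.1
eef_pos: [0.6012, 0.1299, 0.2007]
tool_rot: [0.013, 0.891, 0.372, 0.261]
contact_force: [0.6, 0.8, -1.8]
gripper_width: 0.574
```

```bash
python3 n.py
```

```text
[-0.994  0.344  0.839  2.176 -1.039  0.35  -0.106] 0.5744786754709356 [0.6012 0.1299 0.2007]
4 rows of [-0.2, -0.2, 0.0] [0.0, 0.0, 0.0] rot per row deg 0.0
6 rows of [-0.8, 6.8, 5.9] [-0.0506, 0.1082, 0.0919] rot per row deg 8.64
```

The local joint path is heading for the q5/q6 limits. I'll fit a simple kinematic model from the poses seen so far and use it to choose a reachable standing posture.

```bash
cat > kin.py <<'E'
from h import *
import itertools
from scipy.optimize import least_squares
def fk(q,s,p):
    o1,h,L1,L2,L3,o7,e1,e2=p
    T=np.eye(4)
    def rz(a):M=np.eye(4);M[:3,:3]=Ro.from_euler('z',a).as_matrix();return M
    def ry(a):M=np.eye(4);M[:3,:3]=Ro.from_euler('y',a).as_matrix();return M
    def t(z,x=0):M=np.eye(4);M[2,3]=z;M[0,3]=x;return M
    return rz(s[0]*q[0]+o1)@t(h)@ry(q[1])@rz(s[1]*q[2])@t(L1,e1)@ry(q[3])@rz(s[2]*q[4])@t(L2,e2)@ry(q[5])@rz(s[3]*q[6]+o7)@t(L3)
D=[([-1.45313282,.47772052,.02233676,1.55631792,-.01151955,1.1092996,-.08309624],[.15098924,.6574017,.25243535],[-4.27e-5,.112631874,.993636456,-8.077e-4]),
([-1.139,.611,.539,1.872,-.08,.997,-.788],[.4664324,.26184679,.11691554],[.111,.761,.625,-.134]),
([-1.081,.716,.491,1.948,-.12,.81,-.753],[.461,.2341,.0333],[.11,.76,.627,-.133]),
([-1.445,.247,1.042,2.378,-.97,.181,-.333],[.493,.1919,.184],[.012,.891,.372,.261]),
([-.994,.344,.839,2.176,-1.039,.35,-.106],[.6012,.1299,.2007],[.013,.891,.372,.261])]
def res(p,s):
    r=[]
    for q,x,w in D:
        T=fk(q,s,p); w=np.array(w)/np.linalg.norm(w)
        R=Ro.from_quat([w[1],w[2],w[3],w[0]]).as_matrix()
        r+=[*(T[:3,3]-x),*(.2*(T[:3,:3]-R)).ravel()]
    return np.array(r)
LO=np.array([-2.96,-.34,-1.41,.24,-1.37,.17,-2.96]);HI=np.array([2.96,2.1,1.46,2.44,4.51,1.92,2.96])
def fit():
    best=None
    for s in itertools.product((1,-1),repeat=4):
        for o1 in(0,1.57,3.14,-1.57):
            for o7 in(0,1.57,3.14,-1.57):
                f=least_squares(res,[o1,.3,.4,.4,.25,o7,0,0],args=(s,),max_nfev=60)
                if best is None or f.cost<best[0]: best=(f.cost,s,f.x)
    return best
if __name__=='__main__':
    b=fit(); print(b[0],b[1],b[2].round(4).tolist()); print(abs(res(b[2],b[1])).max())
E
python3 kin.py
```

```text
0.0004495932664106193 (-1, -1, -1, -1) [-0.0802, 0.3224, 0.5021, 0.463, 0.2846, 1.4964, 0.0463, 0.0029]
0.011336259367102697
```

```bash
python3 - <<'E'
s=open('kin.py').read()
s=s.replace("o1,h,L1,L2,L3,o7,e1,e2=p","o1,h,L1,L2,L3,o7,e1,e2,y1,y2,y3,x0,x3=p")
s=s.replace("def t(z,x=0):M=np.eye(4);M[2,3]=z;M[0,3]=x;return M","def t(z,x=0,y=0):M=np.eye(4);M[:3,3]=x,y,z;return M")
s=s.replace("t(h)@","t(h,x0)@").replace("t(L1,e1)","t(L1,e1,y1)").replace("t(L2,e2)","t(L2,e2,y2)").replace("@ry(q[5])","@ry(q[5])@t(0,x3,y3)")
s=s.replace("o7,0,0]","o7]+[0]*7").replace("(0,1.57,3.14,-1.57):\n            for","(0,):\n            for").replace("repeat=4","repeat=0") .replace("for s in itertools.product((1,-1),repeat=0):","for s in[(-1,-1,-1,-1)]:").replace("max_nfev=60","max_nfev=300")
open('kin.py','w').write(s)
E
python3 kin.py
```

```text
3.024181680001139e-05 (-1, -1, -1, -1) [-0.0107, 0.266, 0.5465, 0.4833, 0.2728, 1.5604, 0.0537, -0.0118, -0.069, 7.5907, -7.5754, -0.0135, 0.0487]
0.00541764171553287
```

```bash
sed -i 's/y1,y2,y3,x0,x3=p/y1,y2,x0,x3=p;y3=0/; s/\[0\]\*7/[0]*6/' kin.py; cat > ik.py <<'E'
from kin import *
b=fit(); print(b[0],b[2].round(3))
def ik(p,R,q0,mar=.08):
    f=lambda q:[*(3*(F:=fk(q,b[1],b[2]))[:3,3]-3*np.array(p)),*(F[:3,:3]-R.as_matrix()).ravel(),*(.003*(np.array(q)-q0))]
    return least_squares(f,np.clip(q0,LO+mar+.001,HI-mar-.001),bounds=(LO+mar,HI-mar))
E
cat > t.py <<'E'
from ik import *
q0=np.array(bot.get_obs()['q'])
for S in([.64,.10],[.62,.2],[.56,.15]):
  for az in (0,20,40,70,100,-20):
    for bd in(20,45):
      a=np.arctan2(S[1],S[0])+np.radians(az);bb=np.radians(bd)
      # bottle x up requires tool z at 20deg below horizontal given this grasp; 45 shown for a regrasp
      r=np.array([np.cos(a),np.sin(a),0]);y=np.array([np.sin(a),-np.cos(a),0]);R=Rt(y,r*np.cos(bb)-Z*np.sin(bb))
      o=min((ik([*S,.07],R,x) for x in(q0,np.array([-.2,.9,0,1.2,0,.3,-1.5]),np.array([-.2,.6,0,1.8,3.1,.5,1.5]),np.array([-.5,.6,1,1.8,-1,.5,0]))),key=lambda r:r.cost)
      print(S,az,bd,'%.5f'%o.cost,o.x.round(2))
E
python3 t.py
```

```text
3.0241816800004712e-05 [-0.011  0.266  0.546  0.483  0.273  1.56   0.054 -0.012 -0.069  0.015
 -0.013  0.049]
[0.64, 0.1] 0 20 0.00201 [-0.05  0.83 -0.37  2.36  2.91  1.29  1.84]
[0.64, 0.1] 0 45 0.00000 [-0.32  0.55 -0.05  2.36  2.83  0.57  1.7 ]
[0.64, 0.1] 20 20 0.00001 [-0.51  0.95  0.4   2.36  3.48  1.44  1.28]
[0.64, 0.1] 20 45 0.00000 [-0.06  0.55 -0.13  2.34  3.52  0.52  1.52]
[0.64, 0.1] 40 20 0.00001 [ 0.07  0.82 -0.04  2.24  4.07  1.15  1.51]
[0.64, 0.1] 40 45 0.00001 [-0.06  0.61  0.05  2.2   4.33  0.63  1.11]
[0.64, 0.1] 70 20 0.00002 [-0.39  1.12  0.67  1.91  4.43  1.74  1.21]
[0.64, 0.1] 70 45 0.00001 [-0.06  0.72  0.16  1.93 -1.29  0.93  0.91]
[0.64, 0.1] 100 20 0.00002 [-0.04  1.03  0.18  1.55 -1.14  1.6   1.1 ]
[0.64, 0.1] 100 45 0.00001 [-0.21  0.87  0.33  1.65 -1.02  1.3   1.02]
[0.64, 0.1] -20 20 0.00001 [-0.55  0.81 -0.04  2.34  2.38  1.25  1.57]
[0.64, 0.1] -20 45 0.00001 [-0.76  0.61  0.27  2.3   2.32  0.5   1.67]
[0.62, 0.2] 0 20 0.00141 [-0.2   0.83 -0.37  2.36  2.91  1.28  1.84]
[0.62, 0.2] 0 45 0.00000 [-0.53  0.56  0.01  2.35  2.88  0.56  1.64]
[0.62, 0.2
[... 847 characters left out ...]
20 20 0.00901 [-1.02  1.54  0.97  2.36  3.25  1.84  0.57]
[0.56, 0.15] 20 45 0.00198 [-1.13  1.7   1.38  2.36  3.74  1.76  0.24]
[0.56, 0.15] 40 20 0.00001 [-0.56  1.04  0.55  2.36  3.93  1.68  1.34]
[0.56, 0.15] 40 45 0.00001 [-0.25  0.58  0.16  2.36  4.21  0.74  1.25]
[0.56, 0.15] 70 20 0.00002 [ 0.43  0.86 -0.41  2.06 -1.29  0.96  1.21]
[0.56, 0.15] 70 45 0.00001 [-0.05  0.65  0.04  2.09 -1.29  0.85  1.01]
[0.56, 0.15] 100 20 0.00002 [-0.1   0.96  0.15  1.74 -1.1   1.53  1.21]
[0.56, 0.15] 100 45 0.00001 [-0.28  0.79  0.3   1.83 -1.    1.22  1.11]
[0.56, 0.15] -20 20 0.00533 [ 0.32  1.26 -1.21  2.36  2.61  1.84  2.5 ]
[0.56, 0.15] -20 45 0.00057 [ 0.45  0.98 -1.33  2.36  2.03  1.34  2.56]
```

```bash
cat > t2.py <<'E'
from ik import *
q0=np.array(bot.get_obs()['q']); p0,R0=cur(); print(R0.as_matrix()[:,2].round(2))
bb=np.radians(20)
for S in([.53,.24],[.58,.22]):
  for A in (80,95,110,125):
    a=np.radians(A); r=np.array([np.cos(a),np.sin(a),0]);y=np.array([np.sin(a),-np.cos(a),0]);R=Rt(y,r*np.cos(bb)-Z*np.sin(bb))
    for zz in(.16,):
      N=16; rv=(R0.inv()*R).as_rotvec(); q=q0.copy(); worst=0; mg=9;dq=0
      for k in range(1,N+1):
        o=ik(p0+(np.array([*S,zz])-p0)*k/N,R0*Ro.from_rotvec(rv*k/N),q,.01); dq=max(dq,abs(o.x-q).max());q=o.x; worst=max(worst,o.cost); mg=min(mg,(q-LO).min(),(HI-q).min())
      o=ik([*S,.064],R,q,.01)
      print(S,A,'%.5f'%worst,'%.5f'%o.cost,'marg %.2f dq %.2f'%(mg,dq),'rot',round(np.degrees(np.linalg.norm(rv))),q.round(2),o.x.round(2))
E
python3 t2.py
```

```text
3.0241816800004712e-05 [-0.011  0.266  0.546  0.483  0.273  1.56   0.054 -0.012 -0.069  0.015
 -0.013  0.049]
[ 0.47  0.17 -0.86]
[0.53, 0.24] 80 0.00000 0.00000 marg 0.01 dq 0.47 rot 60 [ 0.86  0.93 -1.12  2.24 -1.18  0.44  0.99] [ 0.84  1.15 -1.05  2.21 -1.13  0.34  1.13]
[0.53, 0.24] 95 0.00000 0.00000 marg 0.01 dq 0.31 rot 71 [ 0.39  0.73 -0.58  2.07 -1.18  0.95  1.  ] [ 0.39  0.91 -0.55  2.04 -1.17  0.87  1.14]
[0.53, 0.24] 110 0.00000 0.00000 marg 0.01 dq 0.22 rot 83 [-0.04  0.74 -0.09  1.91 -1.15  1.33  1.05] [-0.03  0.9  -0.1   1.88 -1.16  1.27  1.17]
[0.53, 0.24] 125 0.00000 0.00000 marg 0.01 dq 0.22 rot 96 [-0.29  0.83  0.17  1.75 -1.08  1.6   1.11] [-0.27  0.97  0.15  1.72 -1.09  1.53  1.21]
[0.58, 0.22] 80 0.00000 0.00000 marg 0.01 dq 0.40 rot 60 [ 0.73  0.85 -0.93  2.11 -1.19  0.61  0.95] [ 0.71  1.04 -0.89  2.09 -1.17  0.53  1.1 ]
[0.58, 0.22] 95 0.00000 0.00000 marg 0.01 dq 0.26 rot 71 [ 0.27  0.74 -0.39  1.94 -1.19  1.08  0.96] [ 0.27  0.91 -0.39  1.91 -1.19  1.02  1.09]
[0.58, 0.22] 110 0.00000 0.00000 marg 0.01 dq 0.22 rot 83 [-0.09  0.8   0.01  1.77 -1.15  1.43  1.01] [-0.07  0.94 -0.01  1.74 -1.16  1.37  1.12]
[0.58, 0.22] 125 0.00000 0.00000 marg 0.01 dq 0.23 rot 96 [-0.27  0.89  0.21  1.61 -1.08  1.67  1.06] [-0.25  1.03  0.19  1.58 -1.08  1.61  1.15]
```

```bash
cat > t3.py <<'E'
from ik import *
q0=np.array(bot.get_obs()['q']); p0,R0=cur()
def RA(A,bd):
    a=np.radians(A);bb=np.radians(bd);r=np.array([np.cos(a),np.sin(a),0]);y=np.array([np.sin(a),-np.cos(a),0]);return Rt(y,r*np.cos(bb)-Z*np.sin(bb))
def run(A,W1,W2):
    q=q0; p,R=p0,R0
    for (pt,Rt_,N) in((W1,RA(A,90),10),(W2,RA(A,20),8),([W2[0],W2[1],.064],RA(A,20),4)):
        rv=(R.inv()*Rt_).as_rotvec();pt=np.array(pt);mg=9;dq=0;w=0
        for k in range(1,N+1):
            o=ik(p+(pt-p)*k/N,R*Ro.from_rotvec(rv*k/N),q,.01);dq=max(dq,abs(o.x-q).max());q=o.x;w=max(w,o.cost);mg=min(mg,(q-LO).min(),(HI-q).min())
        p,R=pt,Rt_; print(A,'%.5f'%w,'marg %.2f dq %.2f'%(mg,dq),round(np.degrees(np.linalg.norm(rv))),q.round(2))
if __name__=='__main__':
  for A in(100,110,120): run(A,[.57,.2,.2],[.55,.23,.16])
  A=110
  c=plan([.57,.2,.2],RA(A,90),10); c=plan([.55,.23,.16],RA(A,20),8,c)
E
python3 t3.py
```

```text
3.0241816800004712e-05 [-0.011  0.266  0.546  0.483  0.273  1.56   0.054 -0.012 -0.069  0.015
 -0.013  0.049]
100 0.00000 marg 0.26 dq 0.08 62 [-1.05  0.57  0.84  1.82 -0.51  0.98  0.18]
100 0.00000 marg 0.01 dq 0.23 70 [-0.15  0.73  0.09  1.97 -1.36  1.35  1.12]
100 0.00000 marg 0.01 dq 0.04 0 [-0.08  0.89 -0.    1.94 -1.36  1.27  1.24]
110 0.00000 marg 0.26 dq 0.08 71 [-1.02  0.55  0.79  1.82 -0.47  0.97  0.32]
110 0.00000 marg 0.09 dq 0.13 70 [-0.29  0.8   0.24  1.86 -1.28  1.52  1.12]
110 0.00000 marg 0.06 dq 0.04 0 [-0.26  0.95  0.21  1.83 -1.31  1.47  1.24]
120 0.00000 marg 0.26 dq 0.08 80 [-0.99  0.54  0.74  1.81 -0.44  0.96  0.46]
120 0.00000 marg 0.22 dq 0.12 70 [-0.3   0.84  0.23  1.75 -1.15  1.6   1.11]
120 0.00000 marg 0.20 dq 0.04 0 [-0.28  0.99  0.21  1.72 -1.17  1.55  1.21]
10 rows of [6.2, -5.1, 0.7] [0.0471, -0.0297, -0.11] rot per row deg 7.07
8 rows of [1.3, -1.1, 7.0] [0.0, 0.1527, -0.0] rot per row deg 8.75
```

```bash
cat > t4.py <<'E'
from t3 import *
for A in(115,120):
    run(A,[.54,.24,.2],[.48,.30,.16])
A=120
c=plan([.54,.24,.2],RA(A,90),10); c=plan([.48,.30,.16],RA(A,20),8,c)
E
python3 t4.py
```

```text
3.0241816800004712e-05 [-0.011  0.266  0.546  0.483  0.273  1.56   0.054 -0.012 -0.069  0.015
 -0.013  0.049]
115 0.00000 marg 0.25 dq 0.07 75 [-1.11  0.53  0.78  1.85 -0.45  0.95  0.31]
115 0.00000 marg 0.05 dq 0.14 70 [-0.42  0.75  0.22  1.98 -1.32  1.46  1.17]
115 0.00000 marg 0.01 dq 0.04 0 [-0.39  0.92  0.18  1.95 -1.36  1.42  1.31]
120 0.00000 marg 0.25 dq 0.07 80 [-1.09  0.52  0.76  1.85 -0.43  0.95  0.38]
120 0.00000 marg 0.12 dq 0.13 70 [-0.42  0.77  0.22  1.93 -1.25  1.5   1.16]
120 0.00000 marg 0.09 dq 0.04 0 [-0.39  0.93  0.18  1.9  -1.28  1.45  1.28]
10 rows of [10.3, -8.7, 1.0] [0.0504, -0.0259, -0.127] rot per row deg 7.97
8 rows of [6.7, -2.7, 10.1] [0.0, 0.1527, 0.0] rot per row deg 8.75
```

Call:
drive_tool:
  series: [-1, 10.3, -8.7, 1, 0.0504, -0.0259, -0.127, -1, 10.3, -8.7, 1, 0.0504, -0.0259, -0.127, -1, 10.3, -8.7, 1, 0.0504, -0.0259, -0.127, -1, 10.3, -8.7, 1, 0.0504, -0.0259, -0.127, -1, 10.3, -8.7, 1, 0.0504, -0.0259, -0.127, -1, 10.3, -8.7, 1, 0.0504, -0.0259, -0.127, -1, 10.3, -8.7, 1, 0.0504, -0.0259, -0.127, -1, 10.3, -8.7, 1, 0.0504, -0.0259, -0.127, -1, 10.3, -8.7, 1, 0.0504, -0.0259, -0.127, -1, 10.3, -8.7, 1, 0.0504, -0.0259, -0.127]

```text
t: 6.35
eef_pos: [0.5389, 0.24, 0.1996]
tool_rot: [0.0, 0.499, 0.867, -0.002]
contact_force: [-0.4, 0.1, -0.9]
gripper_width: 0.577
```

Call:
drive_tool:
  series: [-1, 6.7, -2.7, 10.1, 0, 0.1527, 0, -1, 6.7, -2.7, 10.1, 0, 0.1527, 0, -1, 6.7, -2.7, 10.1, 0, 0.1527, 0, -1, 6.7, -2.7, 10.1, 0, 0.1527, 0]

```text
t: 6.85
eef_pos: [0.513, 0.2645, 0.1673]
tool_rot: [-0.261, 0.477, 0.825, 0.152]
contact_force: [-1.0, -0.5, -1.9]
gripper_width: 0.581
```

```bash
cat > t5.py <<'E'
from t3 import *
print(bot.get_obs()['q'].round(2),cur()[0].round(4),bot.get_obs()['gripper_width'])
plan([.48,.30,.16],RA(120,20),4)
plan([.48,.30,.16],RA(120,20),8)
E
python3 t5.py
```

```text
3.0241816800004712e-05 [-0.011  0.266  0.546  0.483  0.273  1.56   0.054 -0.012 -0.069  0.015
 -0.013  0.049]
[-0.61  0.57  0.45  1.85 -0.9   1.19  0.85] [0.513  0.2645 0.1673] 0.5812708257629141
4 rows of [6.6, -2.7, 10.2] [0.0005, 0.152, 0.0001] rot per row deg 8.71
8 rows of [3.1, -1.4, 5.2] [0.0003, 0.076, 0.0001] rot per row deg 4.35
```

Call:
drive_tool:
  series: [-1, 6.6, -2.7, 10.2, 0, 0.152, 0, -1, 6.6, -2.7, 10.2, 0, 0.152, 0, -1, 6.6, -2.7, 10.2, 0, 0.152, 0, -1, 6.6, -2.7, 10.2, 0, 0.152, 0, -1, 0, 0, 0, 0, 0, 0]

```text
t: 7.48
eef_pos: [0.4794, 0.2992, 0.1568]
tool_rot: [-0.496, 0.412, 0.71, 0.285]
contact_force: [0.2, -0.5, -1.4]
gripper_width: 0.575
```

```bash
cat > t6.py <<'E'
from t3 import *
print(bot.get_obs()['q'].round(2),cur()[0].round(4),bot.get_obs()['gripper_width'])
print(cur()[1].as_matrix().round(3))
p0,R0=cur()
plan([.48,.30,.07],RA(120,20),6)
s=cam('scene'); b=bc(s,(280,100,420,205)); print(b)
cv2.imwrite('pics/s2.png',cv2.resize(s['pixels'][60:300,160:480],(0,0),fx=2.4,fy=2.4))
E
python3 t6.py
```

```text
3.0241816800004712e-05 [-0.011  0.266  0.546  0.483  0.273  1.56   0.054 -0.012 -0.069  0.015
 -0.013  0.049]
[-0.34  0.8   0.22  1.84 -1.19  1.55  1.13] [0.4794 0.2992 0.1568] 0.575429002428026
[[-0.169  0.867 -0.469]
 [ 0.303  0.498  0.812]
 [ 0.938 -0.005 -0.347]]
6 rows of [-13.6, 0.2, 5.0] [0.0, 0.0009, -0.0008] rot per row deg 0.07
[nan nan]h.py:17: RuntimeWarning: Mean of empty slice.
  x0,y0,x1,y1=box; ys,xs=np.nonzero(m[y0:y1,x0:x1]); return np.array([xs.mean()+x0,ys.mean()+y0])
  ret = ret.dtype.type(ret / rcount)
```

View pics/s2.png

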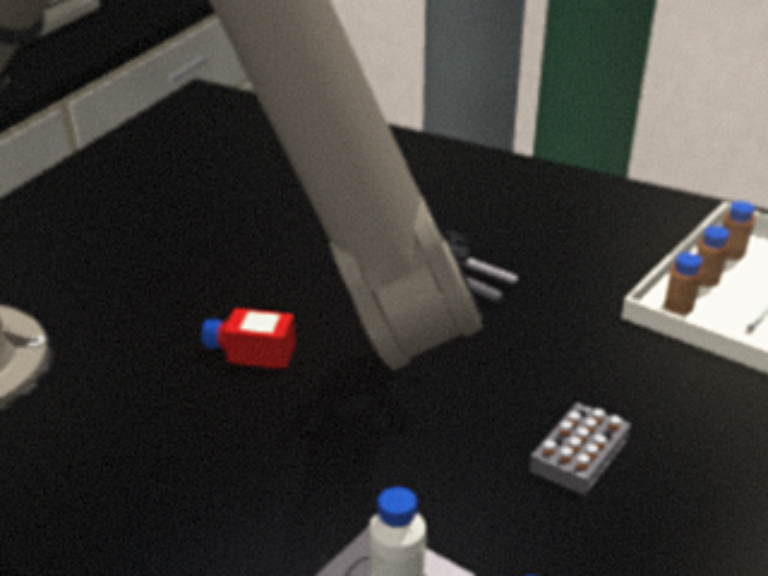

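The arm hides the bottle, but the rack, crimper and slim bottle are clear of the wrist. Lowering until the base touches.

Call:
drive_tool:
  series: [-1, -13.6, 0.2, 5, 0, 0.001, -0.001, -1, -13.6, 0.2, 5, 0, 0.001, -0.001, -1, -13.6, 0.2, 5, 0, 0.001, -0.001, -1, -13.6, 0.2, 5, 0, 0.001, -0.001, -1, -13.6, 0.2, 5, 0, 0.001, -0.001, -1, -13.6, 0.2, 5, 0, 0.001, -0.001, -1, -2.8, 0, 1, 0, 0, 0, -1, 0, 0, 0, 0, 0, 0]

```text
t: 8.52
eef_pos: [0.4811, 0.3012, 0.0683]
tool_rot: [-0.496, 0.408, 0.71, 0.289]
contact_force: [1.0, -0.5, -0.9]
gripper_width: 0.578
```

Call:
drive_tool:
  series: [-1, -1.9, 0, 0.7, 0, 0, 0, -1, 0, 0, 0, 0, 0, 0]

```text
t: 8.78
eef_pos: [0.4813, 0.3013, 0.0667]
tool_rot: [-0.496, 0.408, 0.71, 0.289]
contact_force: [-0.5, 0.7, -1.6]
gripper_width: 0.578
```

Call:
drive_tool:
  series: [-1, -1.4, 0, 0.5, 0, 0, 0, -1, 0, 0, 0, 0, 0, 0]

```text
t: 9.02
eef_pos: [0.4811, 0.3013, 0.0649]
tool_rot: [-0.496, 0.408, 0.71, 0.289]
contact_force: [0.4, 0.3, -1.3]
gripper_width: 0.58
```

```bash
python3 - <<'E'
from h import *
o=bot.get_obs();print(o['q'].round(2),o['eef_pos'],o['contact_force'],o['torque']);print(cur()[1].as_matrix().round(3))
w=cam('wrist');cv2.imwrite('pics/w2.png',w['pixels'])
E
```

```text
[-0.33  0.96  0.19  1.81 -1.23  1.5   1.26] [0.48114227 0.30130684 0.06491766] [ 0.37097742  0.27183358 -1.28723416] [-1.08899557 -0.66272726 -0.02875131]
[[-0.175  0.865 -0.469]
 [ 0.293  0.501  0.815]
 [ 0.94   0.005 -0.341]]
```

Call:
drive_tool:
  series: [-1, -1.9, 0, 0.7, 0, 0, 0, -1, 0, 0, 0, 0, 0, 0]

```text
t: 9.32
eef_pos: [0.481, 0.3013, 0.0627]
tool_rot: [-0.496, 0.408, 0.71, 0.288]
contact_force: [-0.8, 0.1, -0.8]
gripper_width: 0.578
```

Call:
drive_tool:
  series: [-1, -1.4, 0, 0.5, 0, 0, 0, -1, 0, 0, 0, 0, 0, 0]

```text
t: 9.57
eef_pos: [0.4811, 0.3012, 0.0625]
tool_rot: [-0.497, 0.407, 0.71, 0.289]
contact_force: [-0.4, -3.1, 5.2]
gripper_width: 0.58
```

Call:
drive_tool:
  series: [-1, -0.9, 0, 0.3, 0, 0, 0, -1, 0, 0, 0, 0, 0, 0]

```text
t: 9.82
eef_pos: [0.4811, 0.3012, 0.0625]
tool_rot: [-0.497, 0.407, 0.709, 0.29]
contact_force: [-1.0, -4.1, 10.2]
gripper_width: 0.576
```

Call:
drive_tool:
  series: [-1, -0.9, 0, 0.3, 0, 0, 0, -1, 0, 0, 0, 0, 0, 0]

```text
t: 10.07
eef_pos: [0.4811, 0.3011, 0.0624]
tool_rot: [-0.498, 0.406, 0.709, 0.29]
contact_force: [-2.2, -5.8, 14.6]
gripper_width: 0.582
```

View pics/w2.png

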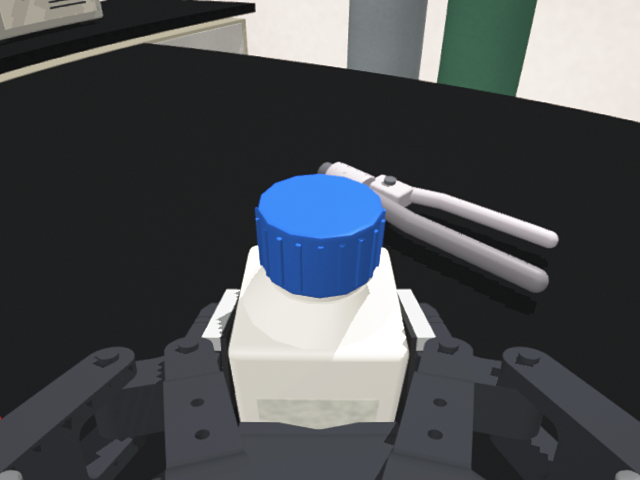

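The wrist view shows the bottle upright in the jaws, cap at (320,235), with the crimper well behind it. The base is firmly on the bench (14 N), so I'll ease off slightly and release.

Call:
drive_tool:
  series: [-1, 1.4, 0, -0.5, 0, 0, 0, -1, 0, 0, 0, 0, 0, 0, 0.3, 0, 0, 0, 0, 0, 0, 0.5, 0, 0, 0, 0, 0, 0, 0.8, 0, 0, 0, 0, 0, 0, 0.8, 0, 0, 0, 0, 0, 0, 0.8, 0, 0, 0, 0, 0, 0]

```text
t: 10.95
eef_pos: [0.4811, 0.3013, 0.0609]
tool_rot: [-0.496, 0.408, 0.71, 0.289]
contact_force: [-0.2, 0.2, 0.2]
gripper_width: 0.899
```

```bash
cat > t7.py <<'E'
from t3 import *
p0,R0=cur(); print(bot.get_obs()['q'].round(2),p0)
q0=np.array(bot.get_obs()['q'])
z=R0.as_matrix()[:,2]
c=plan(p0-.12*z,R0,4); c=plan(p0-.12*z+Z*.15,R0,4,c)
w=cam('wrist');cv2.imwrite('pics/w3.png',w['pixels'])
m=blue(w['pixels']);ys,xs=np.nonzero(m);print('cap px',xs.mean(),ys.mean(),xs.min(),xs.max(),ys.min(),ys.max())
w2=cv2.imread('pics/w2.png');ys,xs=np.nonzero(blue(w2));print('before',xs.mean(),ys.mean(),xs.min(),xs.max(),ys.min(),ys.max())
E
python3 t7.py
```

```text
3.0241816800004712e-05 [-0.011  0.266  0.546  0.483  0.273  1.56   0.054 -0.012 -0.069  0.015
 -0.013  0.049]
[-0.32  0.97  0.19  1.8  -1.23  1.49  1.26] [0.48113121 0.30128805 0.06086583]
4 rows of [0.0, -0.0, -30.0] [0.0, 0.0, 0.0] rot per row deg 0.0
4 rows of [35.3, 0.2, -12.8] [0.0, 0.0, 0.0] rot per row deg 0.0
cap px 316.1877729257642 229.40174672489084 250 382 169 293
before 319.1830594943357 233.62877935328981 254 385 173 297
```

Call:
drive_tool:
  series: [0.8, 9.4, 0, -3.4, 0, 0, 0, 0.8, 18.8, 0, -6.8, 0, 0, 0, 0.8, 28.2, 0, -10.2, 0, 0, 0, 0.8, 37.6, 0, -13.7, 0, 0, 0, 0.8, 37.6, 0, -13.7, 0, 0, 0, 0.8, 18.8, 0, -6.8, 0, 0, 0]

```text
t: 11.75
eef_pos: [0.4809, 0.3008, 0.2243]
tool_rot: [-0.495, 0.407, 0.711, 0.29]
contact_force: [0.8, -0.1, -0.5]
gripper_width: 0.902
```

```bash
cat > t8.py <<'E'
from t3 import *
p0,R0=cur(); q0=np.array(bot.get_obs()['q']); print(q0.round(2),p0)
# stirrer axes; slim grip: tool down, jaw along stirrer y or x
sy=np.array([.150,.989,0]);sx=np.array([.989,-.150,0])
slim=np.array([.6705,-.0734])
for nm,y in(('sx',sx),('-sx',-sx),('sy',sy),('-sy',-sy)):
    R=Rt(y,-Z); rv=(R0.inv()*R).as_rotvec(); q=q0; p=p0; mg=9;dq=0
    pt=np.array([*slim,.22])
    for k in range(1,13):
        o=ik(p+(pt-p)*k/12,R0*Ro.from_rotvec(rv*k/12),q,.01);dq=max(dq,abs(o.x-q).max());q=o.x;mg=min(mg,(q-LO).min(),(HI-q).min())
    print(nm,round(np.degrees(np.linalg.norm(rv))),'%.5f mg %.2f dq %.2f'%(o.cost,mg,dq),q.round(2))
    plan(pt,R,12)
c=cam('top');s=cam('scene');
for n,cc in(('top',c),('scene',s)):
    k=cv2.findContours(blue(cc['pixels']),0,2)[0];print(n,[(np.round(cv2.minAreaRect(a)[0],1).tolist(),cv2.contourArea(a)) for a in k if cv2.contourArea(a)>40])
E
python3 t8.py
```

```text
3.0241816800004712e-05 [-0.011  0.266  0.546  0.483  0.273  1.56   0.054 -0.012 -0.069  0.015
 -0.013  0.049]
[-0.35  0.7   0.24  1.83 -1.18  1.59  1.05] [0.48093558 0.30075318 0.22425226]
sx 79 0.00000 mg 0.20 dq 0.11 [-0.56  0.7   0.89  1.62 -0.59  1.11  0.33]
12 rows of [-28.7, 8.7, -22.7] [-0.0337, -0.098, 0.0494] rot per row deg 6.58
-sx 148 0.00000 mg 0.01 dq 0.26 [ 0.12  0.5  -0.14  1.59  0.08  1.07  2.95]
12 rows of [-6.6, -38.0, -20.0] [0.1216, -0.0418, -0.173] rot per row deg 12.35
sy 85 0.00000 mg 0.26 dq 0.10 [-0.34  0.56  0.51  1.6  -0.3   1.06  1.68]
12 rows of [-26.2, -16.0, -22.1] [0.046, -0.0943, -0.0644] rot per row deg 7.05
-sy 139 0.00000 mg 0.10 dq 0.21 [-0.68  0.87  1.16  1.64 -0.85  1.22 -1.05]
12 rows of [-14.6, 33.0, -22.4] [-0.1112, -0.0543, 0.1594] rot per row deg 11.56
top [([222.5, 271.5], 95.0), ([450.8, 209.8], 298.5), ([368.0, 197.0], 87.5), ([141.8, 169.2], 70.5), ([112.0, 164.5], 72.0), ([83.0, 160.5], 71.0), ([366.5, 152.0], 125.5)]
scene [([251.5, 333.0], 722.0), ([381.5, 308.0], 234.0), ([325.0, 270.5], 198.0), ([247.2, 198.1], 60.5), ([446.0, 169.2], 50.5), ([458.0, 157.5], 45.0)]
```

The square bottle stands on its own: the cap is at top px (222,271). Next is the slim bottle, with the jaws along the stirrer's y axis.

Call:
drive_tool:
  series: [1, -26.2, -16, -22.1, 0.046, -0.0943, -0.0644, 1, -26.2, -16, -22.1, 0.046, -0.0943, -0.0644, 1, -26.2, -16, -22.1, 0.046, -0.0943, -0.0644, 1, -26.2, -16, -22.1, 0.046, -0.0943, -0.0644, 1, -26.2, -16, -22.1, 0.046, -0.0943, -0.0644, 1, -26.2, -16, -22.1, 0.046, -0.0943, -0.0644, 1, -26.2, -16, -22.1, 0.046, -0.0943, -0.0644, 1, -26.2, -16, -22.1, 0.046, -0.0943, -0.0644, 1, -26.2, -16, -22.1, 0.046, -0.0943, -0.0644, 1, -26.2, -16, -22.1, 0.046, -0.0943, -0.0644, 1, -26.2, -16, -22.1, 0.046, -0.0943, -0.0644, 1, -26.2, -16, -22.1, 0.046, -0.0943, -0.0644]

```text
t: 13.35
eef_pos: [0.6704, -0.0743, 0.2156]
tool_rot: [-0.002, 0.074, 0.997, -0.002]
contact_force: [-0.2, -0.0, -0.4]
gripper_width: 0.998
```

```bash
cat > t9.py <<'E'
from h import *
sy=np.array([.150,.989,0]);R=Rt(sy,-Z);p0,R0=cur();print(p0,bot.get_obs()['q'].round(2))
plan([.6705,-.0734,.107],R,5)
w=cam('wrist');im=w['pixels'];cv2.imwrite('pics/w4.png',im)
k=cv2.findContours(blue(im),0,2)[0]
for a in k:
    if cv2.contourArea(a)>300:
        r=cv2.minAreaRect(a);print(np.round(r[0],1),np.round(r[1],1),onz(w,[r[0]],.147).round(4),onz(w,[r[0]],.102).round(4))
for n,x in(('A',[.6658,-.0883]),('M',[.6508,-.187])): print(n,ring(w,x))
E
python3 t9.py
```

```text
[ 0.67041629 -0.07425957  0.2156259 ] [-0.35  0.56  0.53  1.62 -0.31  1.05  1.69]
5 rows of [-0.0, 0.2, 21.7] [-0.0009, -0.0006, 0.0004] rot per row deg 0.07
[347.7 409.6] [31.5 51.7] [[ 0.7522 -0.0708  0.147 ]] [[ 0.787  -0.0726  0.102 ]]
[323. 262.] [74. 70.] [[ 0.6692 -0.0717  0.147 ]] [[ 0.6844 -0.0737  0.102 ]]
A (array([ 0.66731035, -0.08785747]), np.float64(0.03900646212771465), 61)
M (array([ 0.6520614 , -0.18721361]), np.float64(0.03899999999999779), 90)
```

View pics/w4.png

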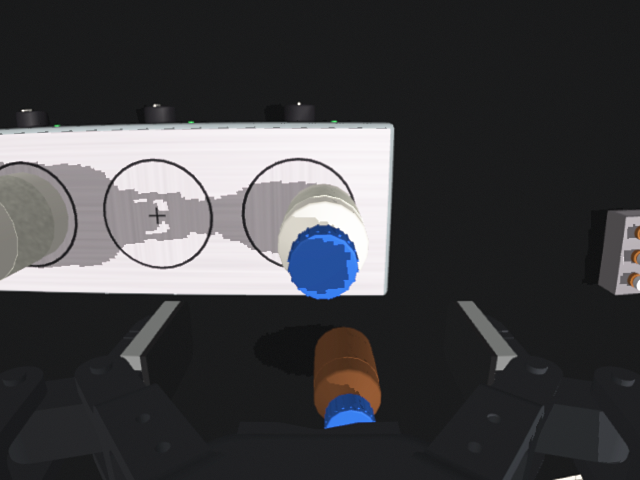

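The wrist view shows the cap of the slim bottle at (323,262), right of ring A's centre, which is at about (298,215). The middle ring is at (157,215). Ring centres from the wrist camera agree with the others within 2 mm. Lowering around the slim bottle.

Call:
drive_tool:
  series: [1, 0, 0.2, 21.7, -0.0009, -0.0006, 0, 1, 0, 0.2, 21.7, -0.0009, -0.0006, 0, 1, 0, 0.2, 21.7, -0.0009, -0.0006, 0, 1, 0, 0.2, 21.7, -0.0009, -0.0006, 0, 1, 0, 0.2, 21.7, -0.0009, -0.0006, 0, 0.3, 0, 0, 0, 0, 0, 0, 0.1, 0, 0, 0, 0, 0, 0, 0, 0, 0, 0, 0, 0, 0, -0.1, 0, 0, 0, 0, 0, 0, -0.1, 0, 0, 0, 0, 0, 0]
  force: 20

```text
t: 14.65
eef_pos: [0.6707, -0.0725, 0.109]
tool_rot: [0.001, 0.075, 0.997, 0.001]
contact_force: [-1.0, 0.6, 3.2]
gripper_width: 0.574
```

```bash
python3 - <<'E'
from h import *
sy=np.array([.150,.989,0]);sx=np.array([.989,-.15,0]);p0,R0=cur();print(p0,bot.get_obs()['contact_force'],bot.get_obs()['gripper_width'])
# sy: jaw-centred, go to ring; sx: relative shift
A=np.array([.6665,-.088]); dy=(A-p0[:2])@sy[:2]; dx=-.0015; print('dy',dy)
plan(p0+dy*sy+dx*sx,R0,4)
E
```

```text
[ 0.67073761 -0.07247183  0.10900977] [-0.98044469  0.64245895  3.15817308] 0.5736451385809249
dy -0.01599299637220468
4 rows of [0.4, -4.0, -0.0] [0.0, 0.0, 0.0] rot per row deg 0.0
```

Call:
drive_tool:
  series: [-0.1, 0.3, -3.2, 0, 0, 0, 0, -0.1, 0.3, -3.2, 0, 0, 0, 0, -0.1, 0.3, -3.2, 0, 0, 0, 0, -0.1, 0.3, -3.2, 0, 0, 0, 0, -0.1, 0.3, -3.2, 0, 0, 0, 0, -0.1, 0, 0, 0, 0, 0, 0, 0.3, 0, 0, 0, 0, 0, 0, 0.5, 0, 0, 0, 0, 0, 0, 0.8, 0, 0, 0, 0, 0, 0, 0.9, 0, 0, 0, 0, 0, 0]

```text
t: 15.9
eef_pos: [0.6662, -0.0883, 0.1081]
tool_rot: [-0.0, 0.076, 0.997, 0.001]
contact_force: [-0.4, -0.2, 0.6]
gripper_width: 0.948
```

Call:
drive_tool:
  series: [0.9, 0, 0, -10, 0, 0, 0, 0.9, 0, 0, -25, 0, 0, 0, 0.9, 0, 0, -40, 0, 0, 0, 0.9, 0, 0, -40, 0, 0, 0, 0.9, 0, 0, 0, 0, 0, 0]

```text
t: 16.52
eef_pos: [0.6685, -0.0892, 0.2279]
tool_rot: [0.004, 0.076, 0.997, 0.001]
contact_force: [-0.8, -0.3, 0.7]
gripper_width: 0.948
```

```bash
cat > t10.py <<'E'
from ik import *
sy=np.array([.150,.989,0]);p0,R0=cur();q0=np.array(bot.get_obs()['q']);print(p0,q0.round(2))
c=cam('top');s=cam('scene');w=cam('wrist')
for n,cc,zs in(('top',c,(.147,.105)),('scene',s,(.147,.105)),('wrist',w,(.147,.105))):
    for a in cv2.findContours(blue(cc['pixels']),0,2)[0]:
        if cv2.contourArea(a)>50:
            r=cv2.moments(a);u=(r['m10']/r['m00'],r['m01']/r['m00']);print(n,np.round(u,1),[onz(cc,[u],z)[0,:2].round(4).tolist() for z in zs])
for n,x in(('A',[.6658,-.0883]),('M',[.6508,-.187])): print(n,ring(w,x),ring(c,x),ring(s,x))
# regrasp of the square: tool down, jaw axis as it was released
yj=np.array([.866,.5,0]); S=np.array([.479,.303])
for sg in(1,-1):
  for ysg,nm in((yj,'j'),(np.array([-.5,.866,0]),'k')):
    R=Rt(sg*ysg,-Z);pt=np.array([*S,.2]);rv=(R0.inv()*R).as_rotvec();q=q0;mg=9;dq=0
    for k in range(1,13):
        o=ik(p0+(pt-p0)*k/12,R0*Ro.from_rotvec(rv*k/12),q,.01);dq=max(dq,abs(o.x-q).max());q=o.x;mg=min(mg,(q-LO).min(),(HI-q).min())
    print(nm,sg,round(np.degrees(np.linalg.norm(rv))),'%.5f mg %.2f dq %.2f'%(o.cost,mg,dq),q.round(2)); plan(pt,R,12)
E
python3 t10.py
```

```text
3.0241816800004712e-05 [-0.011  0.266  0.546  0.483  0.273  1.56   0.054 -0.012 -0.069  0.015
 -0.013  0.049]
[ 0.66854572 -0.08924336  0.22793145] [-0.33  0.54  0.53  1.61 -0.31  1.06  1.71]
top [270.8 349.9] [[0.2776, 0.1722], [0.2749, 0.1751]]
top [222.4 271.6] [[0.4725, 0.2985], [0.4753, 0.305]]
top [450.4 209.9] [[0.636, -0.2863], [0.6435, -0.2964]]
top [141.6 169.4] [[0.7364, 0.5133], [0.7467, 0.526]]
top [112.2 164.7] [[0.748, 0.5887], [0.7587, 0.6035]]
top [ 83.1 160.3] [[0.7587, 0.6631], [0.7697, 0.68]]
top [366.3 151.7] [[0.7891, -0.0697], [0.801, -0.0736]]
scene [251.9 333.3] [[0.6334, -0.2818], [0.6112, -0.2588]]
scene [381.3 307.5] [[0.8154, -0.114], [0.805, -0.0801]]
scene [320.1 273.9] [[0.6704, -0.092], [0.6506, -0.0567]]
scene [247. 198.] [[0.3792, 0.0533], [0.3406, 0.098]]
scene [446.2 169.1] [[0.7805, 0.4149], [0.7678, 0.483]]
wrist [367.7 407.3] [[0.7555, -0.0738], [0.7884, -0.0729]]
wrist [319.2 257.7] [[0.6659, -0.0871], [0.6798, -0.089]]
A (array([ 0.66734114, -0.0879708 ]), np.float64(0.03900509759712775), 65) (array([ 0.6654694, -0.0854706]), np.float64(0.035
[... 221 characters left out ...]
85833727848429), 37) (array([ 0.65100556, -0.18578604]), np.float64(0.03880448477681096), 82)
j 1 51 0.00000 mg 0.53 dq 0.13 [-1.24  0.46  0.72  1.9  -0.38  0.92  0.2 ]
12 rows of [31.6, 19.9, 2.0] [0.0002, -0.0002, 0.0747] rot per row deg 4.28
k 1 39 0.00000 mg 0.54 dq 0.05 [-0.91  0.37  0.29  1.89 -0.13  0.9   1.54]
12 rows of [10.4, 35.3, 2.0] [0.0003, -0.0, -0.0562] rot per row deg 3.22
j -1 129 0.00000 mg 0.01 dq 0.12 [-0.57  0.35 -0.12  1.88  0.05  0.91  2.95]
12 rows of [-18.8, 40.8, 2.0] [0.0003, 0.0002, -0.1871] rot per row deg 10.72
k -1 141 0.00000 mg 0.25 dq 0.24 [-1.5   0.74  1.21  1.94 -0.81  1.06 -0.98]
12 rows of [46.6, -7.4, 2.0] [-0.0, -0.0003, 0.2056] rot per row deg 11.78
```

The slim bottle is now within about 2 mm of ring A by the wrist camera. Now regrasping the square bottle, with the tool vertical.

Call:
drive_tool:
  series: [1, 31.6, 19.9, 2, 0, 0, 0.0747, 1, 31.6, 19.9, 2, 0, 0, 0.0747, 1, 31.6, 19.9, 2, 0, 0, 0.0747, 1, 31.6, 19.9, 2, 0, 0, 0.0747, 1, 31.6, 19.9, 2, 0, 0, 0.0747, 1, 31.6, 19.9, 2, 0, 0, 0.0747, 1, 31.6, 19.9, 2, 0, 0, 0.0747, 1, 31.6, 19.9, 2, 0, 0, 0.0747, 1, 31.6, 19.9, 2, 0, 0, 0.0747, 1, 31.6, 19.9, 2, 0, 0, 0.0747, 1, 31.6, 19.9, 2, 0, 0, 0.0747, 1, 31.6, 19.9, 2, 0, 0, 0.0747]
  force: 60

```text
t: 18.18
eef_pos: [0.4779, 0.3033, 0.1991]
tool_rot: [-0.001, 0.501, 0.865, 0.0]
contact_force: [0.5, -0.3, 0.2]
gripper_width: 1.001
```

```bash
cat > t11.py <<'E'
from h import *
R=Rt([.866,.5,0],-Z);p0,R0=cur();print(p0,bot.get_obs()['q'].round(2))
w=cam('wrist');im=w['pixels'];cv2.imwrite('pics/w5.png',im)
for a in cv2.findContours(blue(im),0,2)[0]:
    if cv2.contourArea(a)>300:
        r=cv2.minAreaRect(a);print(np.round(r[0],1),np.round(r[1],1),onz(w,[r[0]],.106).round(4))
c=plan([.476,.3065,.2],R,2);plan([.476,.3065,.066],R,5,c)
E
python3 t11.py
```

```text
[0.47792513 0.30333049 0.19912455] [-1.2   0.42  0.69  1.91 -0.34  0.93  0.17]
[317.7 222.3] [33.7 64. ] [[0.4708 0.3168 0.106 ]]
2 rows of [-1.2, -1.2, -0.7] [0.0002, -0.002, 0.0007] rot per row deg 0.12
5 rows of [0.0, 0.0, 26.8] [0.0, 0.0, 0.0] rot per row deg 0.0
```

View pics/w5.png

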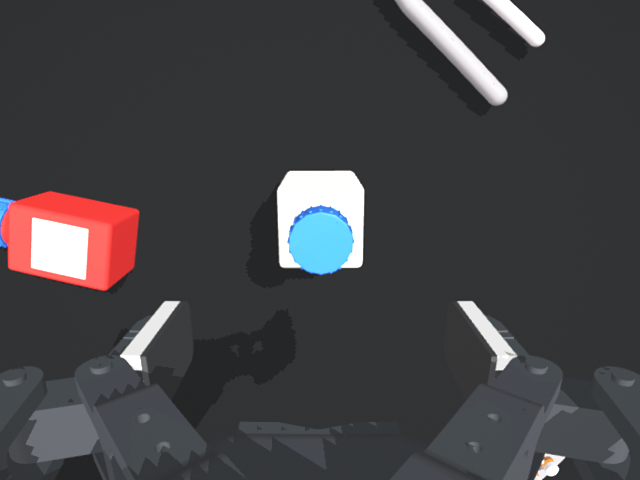

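The wrist view shows the bottle upright, with its sides aligned to the jaws and its cap top at (321,240). That agrees with (.476, .307). The red one is well off to the left. Descending and gripping.

Call:
drive_tool:
  series: [1, -2.4, -2.4, -1.4, 0, -0.004, 0.001, 1, 0, 0, 35, 0, 0, 0, 1, 0, 0, 40, 0, 0, 0, 1, 0, 0, 35, 0, 0, 0, 1, 0, 0, 24, 0, 0, 0, 1, 0, 0, 0, 0, 0, 0, -1, 0, 0, 0, 0, 0, 0, -1, 0, 0, 0, 0, 0, 0, -1, 0, 0, 0, 0, 0, 0, -1, 0, 0, 0, 0, 0, 0, -1, 0, 0, 0, 0, 0, 0, -1, 0, 0, 0, 0, 0, 0]

```text
t: 19.73
eef_pos: [0.4795, 0.2994, 0.0692]
tool_rot: [0.002, 0.5, 0.866, 0.001]
contact_force: [-0.1, -0.7, 6.5]
gripper_width: 0.574
```

```bash
cat > t12.py <<'E'
from ik import *
p0,R0=cur();q0=np.array(bot.get_obs()['q']);print(p0,q0.round(2),bot.get_obs()['gripper_width'],R0.as_matrix().round(3).tolist())
sx=np.array([.989,-.15,0]);sy=np.array([.15,.989,0]);R=Rt(sx,-Z);M=np.array([.6515,-.187])
c=plan(p0+Z*.14,R0,4)
# via a point in front (robot side) then over the ring
c=plan([*M,p0[2]+.14],R,12,c)
q=q0;p=p0+Z*.14;rv=(R0.inv()*R).as_rotvec();mg=9
for k in range(1,13):
    o=ik(p+(np.array([*M,p[2]])-p)*k/12,R0*Ro.from_rotvec(rv*k/12),q,.01);q=o.x;mg=min(mg,(q-LO).min(),(HI-q).min())
print(mg,q.round(2))
E
python3 t12.py
```

```text
3.0241816800004712e-05 [-0.011  0.266  0.546  0.483  0.273  1.56   0.054 -0.012 -0.069  0.015
 -0.013  0.049]
[0.47950384 0.29943931 0.06922061] [-1.09  0.61  0.55  1.99 -0.49  0.68  0.3 ] 0.5742042196172544 [[-0.499, 0.867, 0.004], [0.867, 0.499, 0.001], [-0.001, 0.004, -1.0]]
4 rows of [-0.0, 0.1, -35.0] [0.0, 0.0, 0.0] rot per row deg 0.0
12 rows of [-43.5, 5.5, 0.0] [0.0004, -0.0, 0.0561] rot per row deg 3.21
0.5066549103365736 [-0.34  0.68  0.8   1.62 -0.54  1.08  0.46]
```

Call:
drive_tool:
  series: [-1, 0, 0, -15, 0, 0, 0, -1, 0, 0, -35, 0, 0, 0, -1, 0, 0, -50, 0, 0, 0, -1, 0, 0, -50, 0, 0, 0, -1, 0, 0, -30, 0, 0, 0, -1, 0, 0, 0, 0, 0, 0]

```text
t: 20.48
eef_pos: [0.4792, 0.2998, 0.2508]
tool_rot: [0.002, 0.501, 0.866, 0.003]
contact_force: [0.3, -0.8, -2.5]
gripper_width: 0.577
```

Call:
drive_tool:
  series: [-1, -25, 4, 0, 0, 0, 0.0561, -1, -43.5, 5.5, 0, 0, 0, 0.0561, -1, -43.5, 5.5, 0, 0, 0, 0.0561, -1, -43.5, 5.5, 0, 0, 0, 0.0561, -1, -43.5, 5.5, 0, 0, 0, 0.0561, -1, -43.5, 5.5, 0, 0, 0, 0.0561, -1, -43.5, 5.5, 0, 0, 0, 0.0561, -1, -43.5, 5.5, 0, 0, 0, 0.0561, -1, -43.5, 5.5, 0, 0, 0, 0.0561, -1, -43.5, 5.5, 0, 0, 0, 0.0561, -1, -43.5, 5.5, 0, 0, 0, 0.0561, -1, -43.5, 5.5, 0, 0, 0, 0.0561]

```text
t: 21.98
eef_pos: [0.6384, -0.1753, 0.2467]
tool_rot: [0.0, 0.76, 0.65, -0.001]
contact_force: [-0.1, 0.9, -1.7]
gripper_width: 0.573
```

Call:
drive_tool:
  series: [-1, -15, 1.5, 0, 0, 0, 0, -1, 0, 0, 0, 0, 0, 0, -1, 0, 0, 0, 0, 0, 0]

```text
t: 22.35
eef_pos: [0.639, -0.1856, 0.2476]
tool_rot: [0.0, 0.758, 0.653, 0.001]
contact_force: [-0.1, 0.5, -2.0]
gripper_width: 0.581
```

```bash
cat > t13.py <<'E'
from h import *
w=cam('wrist');c=cam('top');s=cam('scene')
p0,R0=cur();print(p0,bot.get_obs()['q'].round(2),bot.get_obs()['gripper_width'])
sx=np.array([.989,-.15,0]);sy=np.array([.15,.989,0]);R=Rt(sx,-Z);M=np.array([.6515,-.187])
im=w['pixels'];cv2.imwrite('pics/w6.png',im)
cv2.imwrite('pics/w6m.png',np.hstack([cv2.resize(im,(400,300)),cv2.resize(s['pixels'][140:380,200:520],(400,300))]))
m=cv2.inRange(hsv(im),(90,90,60),(130,255,255))
for a in cv2.findContours(m,0,2)[0]:
    if cv2.contourArea(a)>300:
        r=cv2.minAreaRect(a);print(np.round(r[0],1),np.round(r[1],1),cv2.boundingRect(a))
for n,x in(('A',[.6658,-.0883]),('M',[.6508,-.187])): print(n,ring(w,x))
plan([*(M-.008*sy[:2]),p0[2]],R,3)
E
python3 t13.py
```

```text
[ 0.63925558 -0.1854941   0.2481421 ] [-0.39  0.6   0.87  1.63 -0.5   1.15  0.46] 0.576867110580298
[319.3 359.3] [153.1 139.3] (239, 289, 155, 141)
[345.5  49. ] [72. 67.] (312, 13, 68, 73)
[553.  20.] [40. 62.] (522, 0, 63, 41)
A (array([ 0.66711221, -0.08771441]), np.float64(0.038968254915588314), 73)
M (array([ 0.65199052, -0.18712281]), np.float64(0.03900906010066569), 37)
3 rows of [-2.6, 4.1, 0.0] [0.0006, -0.0001, 0.0008] rot per row deg 0.06
```

View pics/w6m.png

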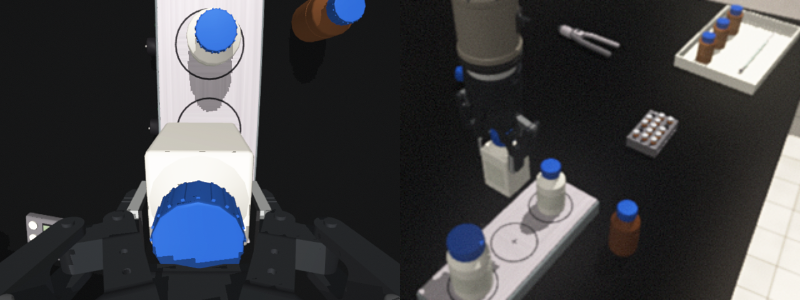

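```bash
cat > off.py <<'E'
from h import *
def off(zb):
    w=cam('wrist');p0,R0=cur();T=R0.as_matrix();im=w['pixels'];g=cv2.cvtColor(im,6).astype(float)
    out=[]
    for u in(270,285,350,365):
        col=cv2.GaussianBlur(g[:,u-2:u+3].mean(1).reshape(-1,1),(1,5),0).ravel(); d=abs(np.diff(col)); pk=[k for k in range(150,290) if d[k]==d[k-4:k+5].max() and d[k]>4]; out.append((u,[(k,round(col[k+5]-col[k-4])) for k in pk]))
    print(out)
    return w,p0,T
if __name__=='__main__':
    w,p0,T=off(0)
    zb=p0[2]-.0692
    for v in(192,195,198,201,240,243,246):
        for nm,z in(('base',zb),('shoulder',zb+.076)):
            P=onz(w,[(320,v)],z)[0]; print(v,nm,'tool x,y of edge',(T.T@(P-p0))[:2].round(4))
E
python3 off.py
```

```text
[(270, [(195, -27), (242, 51)]), (285, [(185, -93), (195, 69), (240, 51)]), (350, [(161, 15), (172, 82), (195, -28), (241, 53)]), (365, [(165, -68), (170, 74), (195, -29), (241, 53)])]
192 base tool x,y of edge [0.0357 0.0016]
192 shoulder tool x,y of edge [0.0486 0.0012]
195 base tool x,y of edge [0.0344 0.0016]
195 shoulder tool x,y of edge [0.0478 0.0012]
198 base tool x,y of edge [0.033  0.0016]
198 shoulder tool x,y of edge [0.0469 0.0012]
201 base tool x,y of edge [0.0316 0.0016]
201 shoulder tool x,y of edge [0.0461 0.0012]
240 base tool x,y of edge [0.0134 0.0016]
240 shoulder tool x,y of edge [0.0352 0.0012]
243 base tool x,y of edge [0.012  0.0016]
243 shoulder tool x,y of edge [0.0343 0.0012]
246 base tool x,y of edge [0.0105 0.0016]
246 shoulder tool x,y of edge [0.0334 0.0012]
```

The far face's bottom edge (row 195) and shoulder edge (row 241) give 34.4 and 34.8 mm. So the bottle hangs vertical, about 9 mm ahead of the TCP along tool x. Aligning over the ring.

Call:
drive_tool:
  series: [-1, -3, 4, 0, 0.0006, 0, 0.0008, -1, -3, 4, 0, 0.0006, 0, 0.0008, -1, -2.8, 4.2, 0, 0.0006, 0, 0.0008, -1, 0, 0, 30, 0, 0, 0, -1, 0, 0, 40, 0, 0, 0, -1, 0, 0, 25, 0, 0, 0, -1, 0, 0, 10, 0, 0, 0, -1, 0, 0, 0, 0, 0, 0, -1, 0, 0, 0, 0, 0, 0]

```text
t: 23.68
eef_pos: [0.6504, -0.1986, 0.1448]
tool_rot: [0.001, 0.759, 0.651, 0.001]
contact_force: [-0.3, 0.4, -1.2]
gripper_width: 0.581
```

```bash
cat > t14.py <<'E'
from off import *
w,p0,T=off(0);print(p0,bot.get_obs()['contact_force'])
sx=np.array([.989,-.15,0]);sy=np.array([.15,.989,0]);R=Rt(sx,-Z);M=np.array([.6515,-.187])
b=p0[:2]+.009*T[:2,0];print('bottle',b,'err sx,sy',(b-M)@sx[:2],(b-M)@sy[:2],'yaw err',np.degrees(np.arctan2(T[1,1],T[0,1])+.1505))
plan([*(M-.009*sy[:2]),p0[2]],R,2)
E
python3 t14.py
```

```text
[(270, [(164, -133), (170, 127), (195, -21), (240, 43)]), (285, [(160, 123), (195, -21), (240, 43)]), (350, [(151, 47), (162, 83), (195, -22), (241, 45)]), (365, [(168, -104), (173, 116), (196, -22), (243, 43)])]
[ 0.65039157 -0.19844229  0.1448358 ] [-0.34157442 -0.13346669 -1.81370173]
bottle [ 0.65176448 -0.18954763] err sx,sy 0.0006437153745084899 -0.002479930695172977 yaw err -0.15135783643754813
2 rows of [1.2, -0.3, -0.0] [0.0013, 0.0003, -0.0013] rot per row deg 0.11
```

Call:
drive_tool:
  series: [-1, 1.2, -0.3, 0, 0.001, 0, -0.001, -1, 1.2, -0.3, 0, 0.001, 0, -0.001, -1, 0, 0, 14, 0, 0, 0, -1, 0, 0, 8, 0, 0, 0, -1, 0, 0, 4, 0, 0, 0, -1, 0, 0, 0, 0, 0, 0]

```text
t: 24.48
eef_pos: [0.6491, -0.1955, 0.1169]
tool_rot: [-0.001, 0.759, 0.652, -0.001]
contact_force: [-0.0, -0.2, -1.2]
gripper_width: 0.57
```

Call:
drive_tool:
  series: [-1, 0, 0, 2, 0, 0, 0, -1, 0, 0, 0, 0, 0, 0]

```text
t: 24.72
eef_pos: [0.6494, -0.1955, 0.1155]
tool_rot: [-0.0, 0.758, 0.652, -0.001]
contact_force: [-0.7, 0.7, -1.0]
gripper_width: 0.575
```

Call:
drive_tool:
  series: [-1, 0, 0, 1.5, 0, 0, 0, -1, 0, 0, 0, 0, 0, 0]

```text
t: 24.98
eef_pos: [0.6496, -0.1956, 0.1143]
tool_rot: [-0.0, 0.758, 0.652, -0.001]
contact_force: [-0.9, -0.5, 0.0]
gripper_width: 0.578
```

```bash
python3 t14.py
```

```text
[(270, [(176, -120), (181, 124), (195, -21), (240, 42)]), (285, [(173, 141), (183, 16), (195, -21), (240, 42)]), (350, [(167, -60), (172, 81), (184, 65), (195, -18), (241, 44)]), (365, [(151, 68), (174, -127), (179, 106), (196, -23), (241, 44)])]
[ 0.64953521 -0.19559342  0.11424308] [0.52298602 0.35359182 0.81520143]
bottle [ 0.65089006 -0.18669599] err sx,sy -0.0006488342034295817 0.0002091775358799782 yaw err -0.03512744412768674
2 rows of [-0.1, 0.3, -0.0] [-0.0005, 0.0002, -0.0003] rot per row deg 0.04
```

Call:
drive_tool:
  series: [-1, 0, 0, 1, 0, 0, 0, -1, 0, 0, 0, 0, 0, 0]

```text
t: 25.28
eef_pos: [0.6496, -0.1957, 0.1141]
tool_rot: [-0.0, 0.758, 0.652, -0.0]
contact_force: [-2.0, 0.8, 7.9]
gripper_width: 0.575
```

Call:
drive_tool:
  series: [0.3, 0, 0, 0, 0, 0, 0, 0.5, 0, 0, 0, 0, 0, 0, 0.8, 0, 0, 0, 0, 0, 0, 0.9, 0, 0, 0, 0, 0, 0, 0.9, 0, 0, 0, 0, 0, 0, 0.9, 0, 0, -10, 0, 0, 0, 0.9, 0, 0, -25, 0, 0, 0, 0.9, 0, 0, -40, 0, 0, 0, 0.9, 0, 0, -50, 0, 0, 0, 0.9, 0, 0, -40, 0, 0, 0, 0.9, 0, 0, -30, 0, 0, 0, 0.9, 0, 0, 0, 0, 0, 0]

```text
t: 26.78
eef_pos: [0.6506, -0.1966, 0.3115]
tool_rot: [0.002, 0.759, 0.652, 0.001]
contact_force: [0.2, -0.2, 0.1]
gripper_width: 0.953
```

```bash
cat > t15.py <<'E'
from h import *
w=cam('wrist');c=cam('top');s=cam('scene');p0,_=cur();print(p0)
cv2.imwrite('pics/f.png',np.hstack([cv2.resize(w['pixels'],(400,300)),cv2.resize(s['pixels'][160:400,180:500],(400,300))]))
def b2(im): return cv2.inRange(hsv(im),(90,90,60),(130,255,255))
for n,cc in(('top',c),('scene',s),('wrist',w)):
    for a in cv2.findContours(b2(cc['pixels']),0,2)[0]:
        if cv2.contourArea(a)>60:
            r=cv2.moments(a);u=(r['m10']/r['m00'],r['m01']/r['m00'])
            P=[onz(cc,[u],z)[0,:2].round(4) for z in(.150,.145,.158)]
            if .6<P[0][0]<.7 and -.33<P[0][1]<-.05: print(n,np.round(u,1),'sq/slim/jar z',[x.tolist() for x in P])
for k,x in(('A',[.6658,-.0883]),('M',[.6508,-.187]),('B',[.636,-.286])): print(k,ring(w,x))
E
python3 t15.py
```

```text
[ 0.64923108 -0.19510808  0.30720612]
top [373.8 198.4] sq/slim/jar z [[0.6644, -0.0883], [0.6654, -0.0888], [0.6628, -0.0874]]
scene [252. 333.] sq/slim/jar z [[0.6347, -0.2828], [0.6321, -0.2801], [0.639, -0.2872]]
scene [288.  301.9] sq/slim/jar z [[0.6533, -0.1896], [0.6508, -0.1862], [0.6573, -0.1952]]
scene [320.1 273.9] sq/slim/jar z [[0.6717, -0.0946], [0.6694, -0.0904], [0.6755, -0.1013]]
wrist [315.7 338.9] sq/slim/jar z [[0.6367, -0.2846], [0.6363, -0.2873], [0.6374, -0.2802]]
wrist [316.7 205.2] sq/slim/jar z [[0.6526, -0.186], [0.6525, -0.187], [0.6529, -0.1844]]
wrist [317.4  49.1] sq/slim/jar z [[0.6681, -0.0884], [0.6682, -0.0877], [0.6679, -0.0896]]
A (array([ 0.66712957, -0.08779418]), np.float64(0.03888656223344392), 79)
M (array([ 0.65196593, -0.18693237]), np.float64(0.038961998125166146), 64)
B (array([ 0.63687784, -0.28596013]), np.float64(0.038916452698648595), 59)
```

View pics/f.png

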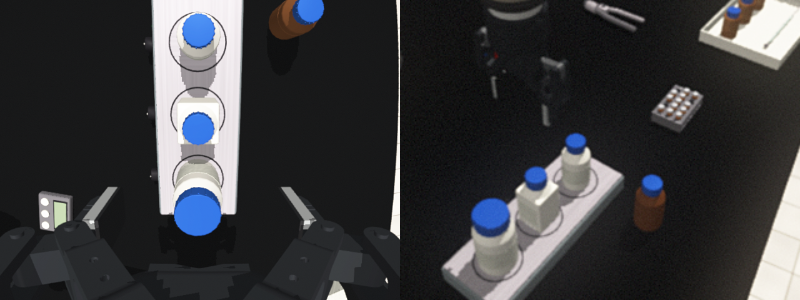

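All three bottles are upright and released. By the wrist camera, each cap is within about 2 mm of its ring centre, and the square bottle's sides run parallel to the stirrer's edges. The gripper is clear above, so I'm handing in.

```bash
python3 -c "
from station import bot
o=bot.get_obs();print(o['t'],o['joint_vel'].round(3),o['contact_force']);print(bot.hand_in())"
```

```text
26.925 [ 0.002  0.014 -0.007  0.01  -0.     0.001 -0.   ] [-0.01023235  0.18304623 -1.33512318]
the job is handed in; nothing more can be done
None
```

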